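# Probe the groove of a stage carrier with a max-hold depth gauge and record the result

### The job

Pick up the depth gauge, put its sprung probe into the groove of the aluminium block and press the gauge down until its foot bar bridges the groove and sits flat on the block, whose height and slight tilt are not exactly known; hold it flat for about a second, never pressing with more than 25 N and never squeezing the probe against the block's top face. Then put the gauge back on its blue stand, its bar lying along the stand as before, and let go. Last, slide the black marker of the recorder into the patch of the colour (red, green or blue) that the gauge's hand now points to, and leave the other things alone.

Things in the scene. Friction and masses are not known exactly. Their poses are not given: they have to be found in the camera images.
- gauge_grip (a point): Centre of the loose depth gauge's upright orange handle (24 x 22 x 42 mm in x, y, z; grip across y), 36 mm above the foot's flat underside; a black collar, 34 mm wide in y, ends 21 mm below this point. Gauge 0.2 kg. Steel foot bar 100 x 26 x 10 mm centred under the handle. A round dial, 40 mm across, lies on the bar's +x half, its centre 37 mm from the handle's axis, its top 19 mm above the underside. z is up.
- needle (a joint): Dial's black hand, rad clockwise from above, 0 (start) along the gauge's +x. Turns 0.30 rad per mm of probe travel inward and stays at the furthest value (max-hold): groove depth mm = 16 - hand/0.30. Dial colours: blue 0.7 to 1.8 (deep, over 10 mm), green 1.8 to 2.55, red 2.55 to 3.5 (shallow, under 7.5 mm), else grey. Within 0.2 rad of a colour border both colours count.
- probe_tip (a point): Ball end of the gauge's sprung steel probe: 4 mm thick, standing out 16 mm below the middle of the foot's underside; 1.2 N to start it inward, 0.2 N more per mm, flush after 16 mm. The point moves with it. (In the rules, groove_mouth is the middle of the groove at the level of the block's top face, z normal to that face, x across the groove; its pose is not given.)
- drive_point (a point): Point on the gauge's hidden slide that turns the hand; it coincides with the probe tip (within 1.5 mm) while the probe is driving the hand, and stays behind when the probe springs out.
- stage_mid (a point): Point in the vertical midplane of the groove of the aluminium block (120 x 70 x 30 mm in x, y, z), at its middle, 60 mm above the table. The block's top face passes 0 to 30 mm above this point (height unknown) and is tilted about y by up to 1.5 degrees, either way. The groove is 7 mm wide, runs along y through the whole block, depth unknown, 5 to 12 mm. The block is clamped and stays still.
- stand_top (a point): Centre of the top of the fixed blue gauge stand, 30 mm above the table, between two flat supports, each 40 x 50 mm (x, y), with a 36 mm gap between them along x for the probe. At the start the gauge lies on it, its foot bar along the stand's x.
- marker (a joint): Position (m) of the recorder's black marker along its track, 0 to 0.12, growing along the recorder's +y; friction about 1.5 N, it stays where it is left. Coloured patches beside the track: grey 0 to 0.018 (parked, at the start), red 0.020 to 0.051, green 0.053 to 0.084, blue 0.086 to 0.117. The marker's middle must lie within a patch.
- marker_top (a point): Centre of the top of the black marker, 28 x 20 x 40 mm (x, y, z), its top 54.5 mm above the table; it slides along its +y on a white track base 40 x 170 x 14 mm.
- objective_mid (a point): Bystander: brass microscope objective, 26 mm across, 46 mm tall, standing loose; the point is half-way up.
- slide_box_mid (a point): Bystander: teal slide box 75 x 100 x 32 mm, loose; the point is half-way up.
- oil_jar_mid (a point): Bystander: small amber jar with black cap, 38 mm across, 55 mm tall, loose; the point is half-way up.
Mind the look-alikes: they are no part of the job. What is shaped like the part that bears gauge_grip but yellow is not meant. Leave any purple look-alike of the part that bears marker alone.

How it is judged (in metres and radians):
On the way, in this order (a step that is already met when the one before it is completed fails the run):
1. the probe is in the groove, driving the hand, and the foot bar lies flat across it (handle centre at most 36.9 mm above the top, flat within 0.014 rad), for 0.4 s (z of gauge_grip in the frame of groove_mouth between 0.0345 and 0.0369 m and angle between the z axis of gauge_grip and the z axis of groove_mouth, either way round below 0.014 rad and x of probe_tip in the frame of groove_mouth between -0.003 and 0.003 m and y of probe_tip in the frame of groove_mouth between -0.033 and 0.033 m and z of probe_tip in the frame of groove_mouth below -0.004 m and angle between the x axis of gauge_grip and the x axis of groove_mouth, either way round below 0.6 rad and distance between probe_tip and drive_point below 0.0015 m), for 0.4 s.
2. the gauge lies on its stand again, let go (horizontal distance between gauge_grip and stand_top below 0.014 m and z of gauge_grip in the frame of stand_top between 0.0335 and 0.0385 m and angle between gauge_grip's own z axis and vertical below 0.04 rad and angle between the x axis of gauge_grip and the x axis of stand_top, either way round below 0.25 rad and contact force between the fingers and gauge below 0.05 N), for 0.2 s.
At the end, for the whole second after the job is handed in: The gauge lies at rest on its stand, let go (handle within 14 mm of the stand's centre, level within 0.04 rad, bar along the stand within 0.25 rad), and the marker is at rest with its middle in the patch of the colour that the hand points to (either colour within 0.2 rad of a border) (horizontal distance between gauge_grip and stand_top below 0.014 m and z of gauge_grip in the frame of stand_top between 0.0335 and 0.0385 m and angle between gauge_grip's own z axis and vertical below 0.04 rad and angle between the x axis of gauge_grip and the x axis of stand_top, either way round below 0.25 rad and linear speed of gauge below 0.01 m/s and velocity of joint marker between -0.005 and 0.005 m/s and ((value of joint needle between 0.7 and 2 rad and value of joint marker between 0.086 and 0.117 m) or (value of joint needle between 1.6 and 2.75 rad and value of joint marker between 0.053 and 0.084 m) or (value of joint needle between 2.35 and 3.6 rad and value of joint marker between 0.02 and 0.051 m))); the robot touches nothing.
It fails at once if the gauge is pressed on the block or its stage with more than 25 N (contact force between gauge and block above 25 N or contact force between gauge and stage above 25 N).
It fails at once if the probe is pushed in beyond what any groove gives (pressed on the top face) (value of joint needle above 3.9 rad).
It fails at once if the gauge is tipped over (angle between gauge_grip's own z axis and vertical above 0.5 rad).
It fails at once if a bystander is moved by more than 20 mm (distance of any of objective_mid, slide_box_mid, oil_jar_mid from where it was at the start of the episode above 0.02 m).
It also fails if it takes over 72 s, if anything falls off the work surface, if the arm or the gripper's body presses on something with over 40 N, if the wrist force passes 120 N, or if a joint passes its speed limit or range.

### The arm

A 7-joint arm with a two-finger parallel gripper is mounted at the origin on the work surface. World frame = base frame: x ahead of the robot, y to its left, z up, the work surface at z = 0. Lengths are in m, angles in degrees, forces in N, time in s.
With the tool pointing down it reaches from about 0.425 to 0.875 m from the base axis. Payload 4.7 kg.
Tool frame: the origin (TCP) lies between the finger pads; the fingertips stand env.finger_overhang ahead of it and the grasp point (between the pads) lies 5 mm behind it (env.finger_overhang is the distance from the TCP to the fingertips, in m); z points along the fingers, y is the line along which they close (so a half turn about z gives the same grasp; the last joint's range is limited). The gripper opens to 87 mm and grips with 3 to 60 N. Pads are 19 mm wide; open, the fingers measure 117 mm over their backs; the gripper's body (75 mm by 190 mm) begins 51 mm behind the grasp point.
Start: joints at [73.402, 18.392, -4.016, 83.108, 1.295, 78.541, -3.26], TCP at [0.194, -0.62, 0.203] pointing down, gripper open.
Joint ranges: [-163.93, 163.93], [-17.29, 119.83], [-79.2, 71.16], [3.27, 140.29], [-89.18, 269.18], [5.43, 117.66], [-154.24, 154.24]. Speed limits (degrees/s): [147.25, 147.25, 180, 180, 180, 180, 180].

### API

Orientations are given as [roll, pitch, yaw] about the fixed x, y, z axes, in that order (R = Rz(yaw) Ry(pitch) Rx(roll)).
In Python, from cell import telemetry, eyes, env, models gives the robot as it stands. The module is installed in compiled form; this text tells all that it offers.
- The arm moves only by the tool drive_tool, never from a script. Its arguments are lists of equal length, an entry for each row: "angular": the turn, a rotation vector about the tool's x, y, z in rad, a list of three; "delta_pos": the shift along the tool's x, y, z in cm, a list of three; "gripper": the finger opening in cm, from 0 to 8.7. A call has 1 to 20 rows; each row shifts and turns the commanded pose from where the row before left it, along the tool's axes as they then stand; what a row does not reach is not made up. A row lasts 1/10 s, in which the tool goes at most 50 mm and 8.59 degrees, less where a joint would pass 70% of its speed; a pose out of reach is approached as far as the arm can. A call with a gripper value outside its range is refused whole. The fingers move at their own pace and stop on an object; "squeeze" is the grip in N (left out, the last holds). Time passes only in rows, so rows that do not move let the fingers close. It gives the time, the measured TCP pose, the force, the opening and the grip force at its end, in the units of the state.
- telemetry.get_obs(): the state, without advancing time (a new reading comes with each control period).
- eyes.read_camera(name): name is "scene" or "top" or "wrist"; returns a dict with "pixels" (420x560x3 uint8, red, green, blue), "mtx" (3x3 intrinsics, pixels), "D" ([k1, k2, p1, p2, k3] as OpenCV has them; the pictures are not rectified), "origin" and "orientation" of the camera in the world. Camera axes: x right, y down, z forward; pixel columns grow to the right and rows downward; lengths in m; the calibration is good to about 2 mm. A picture is of the moment at which its call begins. There is no depth.
- env.sign_off(): hands the job in; it is judged then, once.
Trained networks look in a picture, given as the dict that the camera call returned (one of the last four; its "shot" number tells which), for a name from the list of things; names that differ only in an ending like _2 or _b are one class to them, and where a whole thing is asked for, a point or a joint stands for the part that bears it (a point fixed in the world has none). Each returns a list of dicts, best first, with "p" (0 to 1); they miss things now and then, are a little off and sometimes report something else, mostly with a low value. They report only what shows in the picture. A call takes as long as a camera call. They do not tell look-alikes from the thing itself.
- models.search_frame(picture, target): "centre" ([column, row] in pixels, amid what is visible of it).
- models.cut_out(picture, target): "pixels" (420x560 bool, what is visible of it) and "centre" ([column, row] in pixels, amid what is visible of it).
The state is a dict: "time_s": time; "qpos": joint angles; "joint_velocities": joint speeds; "effort": joint torques, N m; "tool_pos": TCP position; "tool_rot": TCP orientation; "force": force on the tool from outside, world axes, zero at the start; "wrist_torque": the same for the moment, N m; "grip_width": finger opening in m; "grasp_force": force on a finger pad.
Only numpy, scipy, OpenCV 4.12 (cv2) and the standard library are available. Lean on these libraries where they do the work, as an engineer would, in place of code of your own. Each camera call takes 0.05 s, during which the arm holds its last target. There are 200 camera calls.

## Working session

There is one attempt and no reset: what is moved stays moved. The work goes in short steps, Python scripts to look and compute and a tool call to move; the robot and the scene stay as the last step left them, time stands still between calls to the robot, and variables do not carry over. Pictures are saved under pics/ and viewed, at most 10 in all, crops included, and the job is handed in when it is done.

Besides the shell and the picture viewer there is one more tool, called by a JSON object that holds its "name" and its "arguments". drive_tool: Moves the arm, as the interface text tells. Its arguments: {"type":"object","properties":{"angular":{"type":"array","items":{"type":"array","items":{"type":"number"}}},"delta_pos":{"type":"array","items":{"type":"array","items":{"type":"number"}}},"gripper":{"type":"array","items":{"type":"number"}},"squeeze":{"type":"number"}},"required":["angular","delta_pos","gripper"]}

```bash
mkdir -p pics; cat > h.py <<'E'
import numpy as np, cv2
from cell import telemetry, eyes, env, models
def shot(n,f=None):
    p=eyes.read_camera(n)
    if f: cv2.imwrite('pics/'+f,p['pixels'][:,:,::-1])
    return p
def R(p):
    o=np.array(p['orientation'],float)
    if o.shape==(3,3): return o
    from scipy.spatial.transform import Rotation as S
    return S.from_euler('xyz',o,degrees=True).as_matrix()
def ray(p,uv):
    x=cv2.undistortPoints(np.array([[uv]],float),np.array(p['mtx']),np.array(p['D']))[0,0]
    return R(p)@np.array([x[0],x[1],1.])
def at(p,uv,z):
    d=ray(p,uv);o=np.array(p['origin']);return o+d*(z-o[2])/d[2]
def proj(p,X):
    r=R(p).T;return cv2.projectPoints(np.array(X,float).reshape(-1,3),cv2.Rodrigues(r)[0],-r@np.array(p['origin']),np.array(p['mtx']),np.array(p['D']))[0][:,0]
E
python3 - <<'E'
from h import *
print(env.finger_overhang, telemetry.get_obs())
P={n:shot(n,n+'0.png') for n in('top','scene')}
for n,p in P.items():
    print(n,p['origin'],p['orientation'],p['mtx'])
    for t,z in dict(gauge_grip=.066,needle=.05,stage_mid=.075,stand_top=.03,marker=.05,marker_top=.0545,objective_mid=.023,slide_box_mid=.016,oil_jar_mid=.027,probe_tip=.02).items():
        print(t,[(round(d['p'],2),np.round(d['centre']).tolist(),np.round(at(p,d['centre'],z),3).tolist()) for d in models.search_frame(p,t)][:4])
E
```

```text
0.014 {'time_s': 0.0, 'qpos': array([73.40028116, 18.43866573, -4.01484222, 83.1754523 ,  1.29408035,
       78.5415475 , -3.26079675]), 'joint_velocities': array([ 0.01704515,  0.002915  , -0.05839105, -0.01194778, -0.00918422,
        0.06857243, -0.08426456]), 'effort': array([ 2.95776736e-04, -4.91292143e+01, -4.03476460e-01, -3.12529421e+01,
       -6.38942141e-02,  4.39342414e-02,  1.60000941e-04]), 'tool_pos': array([ 0.19422636, -0.61967345,  0.20226111]), 'tool_rot': array([-1.79889526e+02,  5.16090517e-03,  1.74078512e+01]), 'force': array([0.26471351, 0.37925975, 0.34113559]), 'wrist_torque': array([-0.00012322, -0.00486806,  0.02177472]), 'grasp_force': 0.0, 'grip_width': 0.08667624066514397}
top [0.44740718 0.03253107 1.07663516] [-171.31485489   -0.49209604  -90.96325085] [[515.91808063   0.         286.77404941]
 [  0.         515.91808063 213.02405496]
 [  0.           0.           1.        ]]
gauge_grip [(0.81, [184.0, 257.0], [0.517, 0.224, 0.066]), (0.66, [134.0, 175.0], [0.684, 0.326, 0.066])]
needle [(0.62, [189.0, 181.0], [0.673, 0.218, 0.05])]
stage_mid [(0.76
[... 838 characters left out ...]
 248.0], [0.524, 0.234, 0.066]), (0.43, [255.0, 127.0], [0.511, -0.223, 0.066])]
needle [(0.49, [256.0, 127.0], [0.496, -0.241, 0.05]), (0.42, [311.0, 200.0], [0.541, 0.045, 0.05])]
stage_mid [(0.56, [312.0, 203.0], [0.562, 0.072, 0.075])]
stand_top [(0.73, [374.0, 265.0], [0.537, 0.24, 0.03])]
marker [(0.54, [175.0, 136.0], [0.68, -0.323, 0.05]), (0.47, [255.0, 127.0], [0.497, -0.242, 0.05])]
marker_top [(0.56, [256.0, 127.0], [0.5, -0.235, 0.054]), (0.56, [180.0, 134.0], [0.669, -0.316, 0.054])]
objective_mid [(0.61, [258.0, 250.0], [0.696, 0.076, 0.023])]
slide_box_mid [(0.66, [202.0, 199.0], [0.718, -0.121, 0.016])]
oil_jar_mid [(0.79, [305.0, 294.0], [0.684, 0.214, 0.027])]
probe_tip []
```

View pics/top0.png

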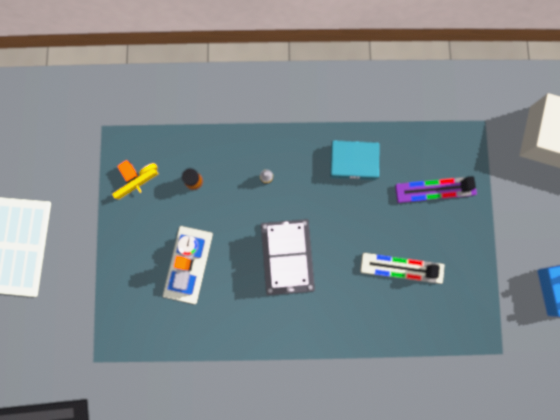

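View pics/scene0.png

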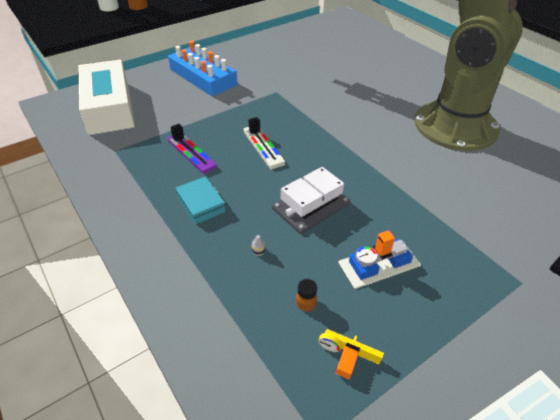

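The real gauge (orange handle, steel bar, blue stand) is at top (184,262). The fallen yellow-bar one at (135,180) is its look-alike. The black marker at (432,272) on the white track is meant, not the purple recorder's at (467,185). I'll confirm both in an enlarged crop.

```bash
python3 - <<'E'
from h import *
im=cv2.imread('pics/top0.png')
c=lambda u,v:cv2.resize(im[v-50:v+50,u-50:u+50],None,fx=4,fy=4,interpolation=cv2.INTER_CUBIC)
g=c(186,265);b=cv2.resize(im[215:300,250:325],(397,450));r=cv2.resize(im[250:288,355:450],(760,150*2))
cv2.imwrite('pics/crop1.png',np.vstack([np.hstack([g,c(405,268)]),np.hstack([cv2.resize(im[216:298,240:332],(400,200*2))[:200*2], cv2.resize(im[150:210,100:160],(400,400))])])[:800])
o=cv2.imread('pics/crop1.png');cv2.imwrite('pics/crop1.png',cv2.resize(o,(600,600)))
p=shot('wrist');print(p['origin'],p['orientation'])
# block & stand orientation
p=shot('top')
for t,z in(('stage_mid',.075),('stand_top',.03),('gauge_grip',.06),('marker',.05)):
    for d in models.cut_out(p,t)[:2]:
        c,w,a=cv2.minAreaRect(np.argwhere(d['pixels'])[:,::-1].astype(np.float32))
        q=cv2.boxPoints((c,w,a)); Q=np.array([at(p,x,z)[:2] for x in q])
        print(t,d['p'],np.round(Q.mean(0),3),[(np.round(np.hypot(*e),3),np.round(np.degrees(np.arctan2(e[1],e[0])),1)) for e in (Q[1]-Q[0],Q[2]-Q[1])])
E
```

```text
[ 0.25978778 -0.59963956  0.38548574] [ 1.65508171e+02  3.21207534e-02 -7.26142097e+01]
stage_mid 0.7 [0.516 0.023] [(np.float64(0.098), np.float64(-85.7)), (np.float64(0.143), np.float64(-176.2))]
stage_mid 0.7 [0.671 0.21 ] [(np.float64(0.034), np.float64(-44.4)), (np.float64(0.045), np.float64(-135.8))]
stand_top 0.63 [0.506 0.224] [(np.float64(0.148), np.float64(-11.9)), (np.float64(0.07), np.float64(-103.5))]
gauge_grip 0.95 [0.51  0.226] [(np.float64(0.106), np.float64(-13.4)), (np.float64(0.038), np.float64(-104.9))]
gauge_grip 0.83 [0.685 0.334] [(np.float64(0.107), np.float64(-62.0)), (np.float64(0.065), np.float64(-151.8))]
marker 0.76 [ 0.658 -0.351] [(np.float64(0.033), np.float64(-76.8)), (np.float64(0.031), np.float64(-170.1))]
marker 0.75 [ 0.484 -0.268] [(np.float64(0.031), np.float64(-10.3)), (np.float64(0.029), np.float64(-98.2))]
```

View pics/crop1.png

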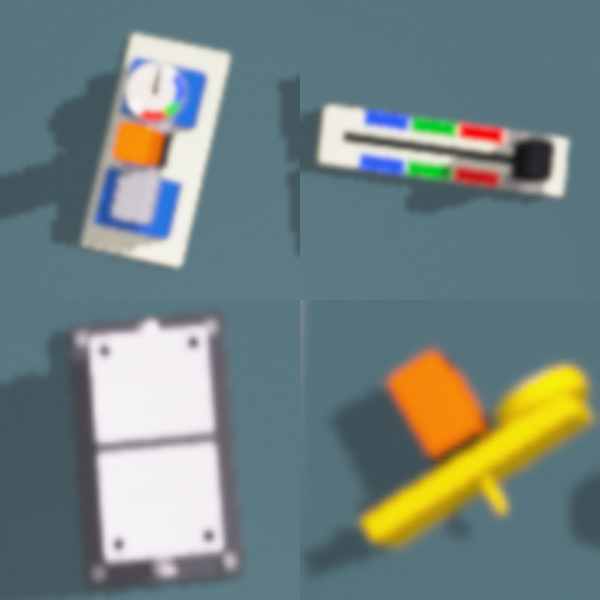

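The crops confirm it: steel-bar gauge with its dial towards +x, and a white-based recorder. Moving over.

{"name": "drive_tool", "arguments": {"angular": [[0,0,0],[0,0,0],[0,0,0],[0,0,0],[0,0,0],[0,0,0],[0,0,0],[0,0,0],[0,0,0],[0,0,0],[0,0,0],[0,0,0],[0,0,0],[0,0,0]], "delta_pos": [[3,-2.2,0],[3,-2.2,0],[3,-2.2,0],[3,-2.2,0],[3,-2.2,0],[3,-2.2,0],[3,-2.2,0],[3,-2.2,0],[3,-2.2,0],[3,-2.2,0],[3,-2.2,0],[3,-2.2,0],[3,-2.2,0],[3,-2.2,0]], "gripper": [8.7,8.7,8.7,8.7,8.7,8.7,8.7,8.7,8.7,8.7,8.7,8.7,8.7,8.7]}}

```text
time_s: 2.8
tool_pos: [0.5038, -0.1995, 0.2036]
tool_rot: [180.0, -0.0, 17.4]
force: [0.5, -0.1, -0.5]
grip_width: 0.0871
grasp_force: 0.0
```

```bash
cat >> h.py <<'E'
from scipy.spatial.transform import Rotation as S
def go(X,yaw=None):
    "tool-frame cm shift to world X, at present orientation, and z-turn (rad)"
    o=telemetry.get_obs();r=S.from_euler('xyz',o['tool_rot'],degrees=True)
    print('t',round(o['time_s'],2),'pos',np.round(o['tool_pos'],4),'rot',np.round(o['tool_rot'],2),'F',np.round(o['force'],2),'grip',o['grip_width'])
    print('shift cm',np.round(r.inv().apply(np.array(X)-o['tool_pos'])*100,2), None if yaw is None else 'turn rotvec %s'%np.round((r.inv()*S.from_euler('xyz',[180,0,yaw],degrees=True)).as_rotvec(),3))
E
python3 -c "
from h import *
go([.50,.226,.2],-13)"
```

```text
t 2.8 pos [ 0.5038 -0.1995  0.2036] rot [ 1.7996e+02 -2.0000e-02  1.7400e+01] F [ 0.5  -0.09 -0.53] grip 0.08708426204625236
shift cm [ 12.36 -40.72   0.34] turn rotvec [ 0.001 -0.     0.531]
```

{"name": "drive_tool", "arguments": {"angular": [[0,0,0],[0,0,0],[0,0,0],[0,0,0],[0,0,0],[0,0,0],[0,0,0.12],[0,0,0.115],[0,0,0]], "delta_pos": [[0.3,-3.75,0],[0.3,-3.75,0],[0.3,-3.75,0],[0.3,-3.75,0],[0.3,-3.75,0],[0.3,-3.75,0],[0,0,0],[0,0,0],[0,0,0]], "gripper": [8.7,8.7,8.7,8.7,8.7,8.7,8.7,8.7,8.7]}}

```text
time_s: 3.7
tool_pos: [0.4529, 0.0196, 0.2036]
tool_rot: [180.0, -0.0, 4.0]
force: [-0.1, -0.7, 1.3]
grip_width: 0.0869
grasp_force: 0.0
```

```bash
python3 - <<'E'
from h import *
p=shot('wrist','w_block.png');np.savez('wb.npz',**{k:p[k] for k in('mtx','D','origin','orientation','pixels')})
print(p['origin'],p['orientation'],[(d['p'],np.round(d['centre'])) for d in models.search_frame(p,'stage_mid')])
go([.50,.226,.2],-13)
E
```

```text
[0.52110871 0.02466236 0.38570878] [ 1.65532244e+02 -6.58231207e-03 -8.60584633e+01] [(0.74, array([282., 132.]))]
t 3.8 pos [0.4529 0.0192 0.2034] rot [ 1.7999e+02 -1.0000e-02  4.0800e+00] F [0.31 0.7  0.24] grip 0.08743376236327327
shift cm [  6.17 -20.29   0.34] turn rotvec [ 0.    -0.     0.298]
```

View pics/w_block.png

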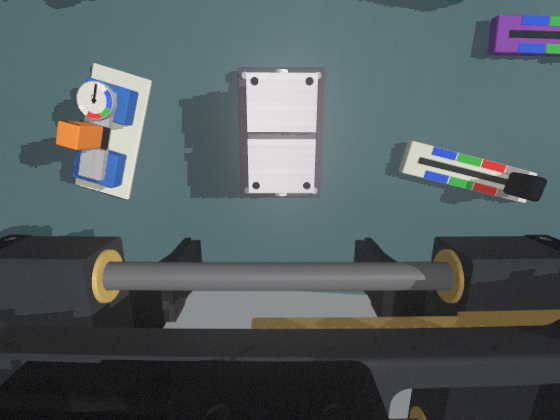

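The wrist view shows the block top at about (246–319, 73–193) with its groove at row 134. I'll fit its pose.

```bash
python3 - <<'E'
from h import *
from scipy.optimize import least_squares
p=dict(np.load('wb.npz'));im=p['pixels'].astype(float)
g=im.mean(2)
from scipy.ndimage import map_coordinates as mc
def edge(a,b,n,half=6):  # find strongest gradient along normal for points between a and b
    a=np.array(a,float);b=np.array(b,float);t=(b-a)/np.linalg.norm(b-a);nrm=np.array([-t[1],t[0]])
    out=[]
    for s in np.linspace(.15,.85,n):
        c=a+s*(b-a);k=np.arange(-half,half+.01,.25);q=c+k[:,None]*nrm
        v=mc(g,[q[:,1],q[:,0]],order=1);d=np.gradient(v);i=np.abs(d)
        i[i<i.max()*.5]=0;out.append(c+nrm*(i*k).sum()/i.sum())
    return np.array(out)
def groove(cols):
    out=[]
    for c in cols:
        k=np.arange(126,142,.25);v=mc(g,[k,np.full(k.shape,c)],order=1);w=np.clip(np.median(v)-15-v,0,None);out.append([c,(w*k).sum()/w.sum()])
    return np.array(out)
C=[(246.5,72.5),(319,72.5),(317,193),(247,193)]
E=[edge(C[i],C[(i+1)%4],15) for i in range(4)];G=groove(np.arange(256,312,3))
und=lambda q:q
def model(v):
    x,y,z,yaw,til=v;r=S.from_euler('zy',[yaw,til]).as_matrix() if 0 else (S.from_euler('z',yaw)*S.from_euler('y',til)).as_matrix()
    f=lambda L:np.array([x,y,z])+np.array(L)@r.T
    return f([(.06,.035,0),(.06,-.035,0),(-.06,-.035,0),(-.06,.035,0)]),f([(0,.035,0),(0,-.035,0)])
def dist(q,a,b):
    t=(b-a)/np.linalg.norm(b-a);d=q-a;return d[:,0]*t[1]-d[:,1]*t[0]
def res(v):
    c,gr=model(v);c=proj(p,c);gr=proj(p,gr)
    return np.r_[tuple(dist(E[i],c[i],c[(i+1)%4]) for i in range(4))+(dist(G,gr[0],gr[1]),)]
for fix in (1,0):
    f=(lambda v:res(np.r_[v[:4],0])) if fix else res
    s=least_squares(f,[.516,.023,.075,.07,0],loss='soft_l1');print(np.round(s.x[:4],4),np.degrees(s.x[3:]),np.sqrt(np.mean(f(s.x)**2)))
for e in E: print(np.round(e[[0,7,14]],1).tolist())
print(G[[0,9,18]])
E
```

```text
[0.5191 0.0206 0.0647 0.0664] [3.8060382 0.       ] 1.0603155450596078
[0.5191 0.0206 0.0647 0.0665] [ 3.80960247 -0.24080537] 1.0597218925805416
[[257.4, 74.3], [282.8, 68.5], [308.1, 75.4]]
[[317.4, 90.6], [314.9, 132.7], [314.4, 174.9]]
[[306.5, 190.2], [282.0, 195.5], [257.5, 189.9]]
[[247.9, 174.9], [247.5, 132.7], [245.6, 90.6]]
[[256.         134.67455648]
 [283.         134.6508475 ]
 [310.         134.91377938]]
```

{"name": "drive_tool", "arguments": {"angular": [[0,0,0],[0,0,0],[0,0,0],[0,0,0],[0,0,0],[0,0,0.1],[0,0,0.1],[0,0,0.1],[0,0,0]], "delta_pos": [[0.0,-4.0,0],[0.0,-4.0,0],[0.0,-4.0,0],[0.0,-4.0,0],[0.0,-4.0,0],[0,0,0],[0,0,0],[0,0,0],[0,0,0]], "gripper": [8.7,8.7,8.7,8.7,8.7,8.7,8.7,8.7,8.7]}}

```text
time_s: 4.7
tool_pos: [0.4393, 0.2187, 0.2032]
tool_rot: [180.0, 0.0, -13.2]
force: [0.4, -0.4, 0.5]
grip_width: 0.087
grasp_force: 0.0
```

```bash
python3 - <<'E'
from h import *
p=shot('wrist','w_gauge.png');np.savez('wg.npz',**{k:p[k] for k in('mtx','D','origin','orientation','pixels')})
for t,z in(('gauge_grip',.066),('stand_top',.03),('needle',.049)):
    print(t,[(d['p'],np.round(d['centre']),np.round(at(p,d['centre'],z),4)) for d in models.search_frame(p,t)][:2])
go([.51,.226,.12],-13)
E
```

```text
gauge_grip [(0.96, array([114.,  18.]), array([0.6455, 0.33  , 0.066 ])), (0.77, array([258., 132.]), array([0.5112, 0.2228, 0.066 ]))]
stand_top [(0.55, array([270., 134.]), array([0.5064, 0.2119, 0.03  ]))]
needle [(0.5, array([254.,  96.]), array([0.5479, 0.2193, 0.049 ]))]
t 4.9 pos [0.4392 0.2187 0.2033] rot [180.     0.   -13.14] F [ 0.55  0.44 -0.4 ] grip 0.0869010726024527
shift cm [ 6.72 -2.32  8.33] turn rotvec [ 0.     0.    -0.002]
```

View pics/w_gauge.png

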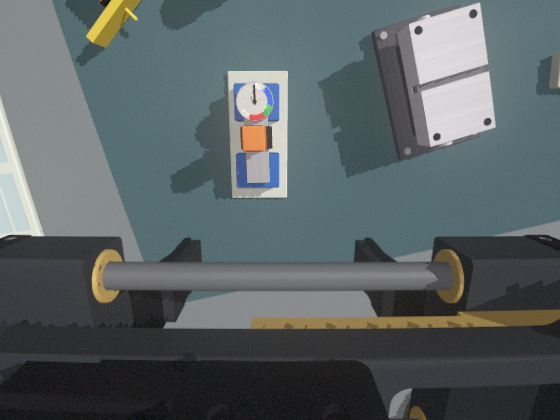

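```bash
python3 - <<'E'
from h import *
a=dict(np.load('wb.npz'));b=dict(np.load('wg.npz'))
def ref(p,u,v,r=5):
    g=p['pixels'].astype(float).mean(2)[v-r:v+r+1,u-r:u+r+1];w=np.clip(np.percentile(g,60)-25-g,0,None)
    y,x=np.mgrid[v-r:v+r+1,u-r:u+r+1];return np.array([(w*x).sum(),(w*y).sum()])/w.sum()
A=[(254,81),(311,81),(309,185),(256,186)];B=[(418,30),(474,17),(491,122),(437,136)]
P=[]
for s,t in zip(A,B):
    ua,ub=ref(a,*s),ref(b,*t);da,db=ray(a,ua),ray(b,ub)
    M=np.array([da,-db]).T;k=np.linalg.lstsq(M,np.array(b['origin'])-a['origin'],rcond=None)[0]
    X=a['origin']+k[0]*da;Y=b['origin']+k[1]*db;P.append((X+Y)/2);print(np.round(ua,1),np.round(ub,1),np.round(P[-1],4),'gap',np.linalg.norm(X-Y).round(4))
P=np.array(P);print('mid',P.mean(0).round(4),'yaw',np.degrees(np.arctan2(*(P[0]+P[1]-P[2]-P[3])[[1,0]])))
z=P[:,2].mean();print('groove mid from a',at(a,(282.5,134.7),z))
ga=[at(a,u,z) for u in((256,134.67),(310,134.9))];e=ga[0]-ga[1];print('groove dir',np.degrees(np.arctan2(e[1],e[0]))-90)
hs=b['pixels'].astype(int);m=(hs[...,0]>200)&(hs[...,1]>70)&(hs[...,1]<150)&(hs[...,2]<80);m[:,:225]=0;m[:,300:]=0
y,x=np.nonzero(m);print('orange',x.min(),x.max(),y.min(),y.max(),x.mean(),y.mean())
t=at(b,(254,138),.087);d=at(b,(254.5,100),.049);print('handle',t,'dial',d,'yaw',np.degrees(np.arctan2(*(d-t)[[1,0]])))
st=[at(b,u,.003) for u in((229,71),(287,71),(287,197),(233,197))];print('stand base',np.round(st,4).tolist(),np.mean(st,0))
E
```

```text
[254.   80.6] [418.   29.8] [0.569  0.051  0.0651] gap 0.0001
[309.   80.8] [472.7  14.2] [ 0.5721 -0.0029  0.0652] gap 0.0009
[307.  185.1] [489.7 121.2] [ 0.4691 -0.0102  0.0665] gap 0.0008
[255.6 185.1] [436.4 136.4] [0.4651 0.0442 0.0629] gap 0.0
mid [0.5188 0.0205 0.0649] yaw 3.9150361361612114
groove mid from a [0.51926419 0.01937873 0.06492763]
groove dir 3.72302314330112
orange 243 265 118 149 257.037037037037 137.33333333333334
handle [0.5059052  0.22651394 0.087     ] dial [0.5433303  0.21944387 0.049     ] yaw -10.697810120821744
stand base [[0.5865, 0.2426, 0.003], [0.571, 0.177, 0.003], [0.4251, 0.2101, 0.003], [0.4409, 0.2772, 0.003]] [0.50588567 0.2267425  0.003     ]
```

{"name": "drive_tool", "arguments": {"angular": [[0,0,0],[0,0,0],[0,0,0],[0,0,0],[0,0,0],[0,0,0],[0,0,0],[0,0,0]], "delta_pos": [[3.2,-1.14,0],[3.13,-1.14,0],[0,0,3.0],[0,0,3.0],[0,0,3.0],[0,0,2.5],[0,0,2.0],[0,0,0]], "gripper": [7,7,7,7,7,7,7,7]}}

```text
time_s: 5.7
tool_pos: [0.5039, 0.2252, 0.0655]
tool_rot: [179.8, 0.3, -13.2]
force: [-1.6, 0.6, 1.1]
grip_width: 0.0701
grasp_force: 0.0
```

```bash
python3 - <<'E'
from h import *
go([.506,.2265,.063],-13.1)
p=shot('wrist');print(p['origin'])
P=[shot(n) for n in('scene','top')]
for q in P: print([(d['p'],np.round(d['centre'],1)) for d in models.search_frame(q,'gauge_grip')][:3],proj(q,[.506,.2265,.066]).round(1))
E
```

```text
t 5.7 pos [0.5039 0.2252 0.0655] rot [179.84   0.29 -13.18] F [-1.62  0.58  1.1 ] grip 0.07009903317358787
shift cm [ 0.18 -0.17  0.25] turn rotvec [ 0.003  0.005 -0.001]
[0.57158561 0.21027131 0.24723182]
[(0.9, array([380.2, 251.8])), (0.76, array([345.8, 352.2]))] [[384.1 241.5]]
[(0.7, array([131.9, 172.6])), (0.69, array([187.2, 251.9]))] [[182.6 263. ]]
```

{"name": "drive_tool", "arguments": {"angular": [[0,0,0],[0,0,0],[0,0,0],[0,0,0],[0,0,0],[0,0,0],[0,0,0],[0,0,0]], "delta_pos": [[0,0,0],[0,0,0],[0,0,0],[0,0,0],[0,0,0],[0,0,0],[0,0,0],[0,0,0]], "gripper": [7,1.5,1.5,1.5,1.5,1.5,1.5,1.5], "squeeze": 35}}

```text
time_s: 6.75
tool_pos: [0.506, 0.2266, 0.0683]
tool_rot: [180.0, 0.0, -13.2]
force: [1.1, 0.3, 1.5]
grip_width: 0.0221
grasp_force: 0.2
```

```bash
python3 - <<'E'
from h import *
go([.506,.2265,.13]);o=telemetry.get_obs();print(o['wrist_torque'],o['grasp_force'])
E
```

```text
t 6.75 pos [0.506  0.2266 0.0683] rot [180.     0.   -13.24] F [1.07 0.26 1.52] grip 0.02208253303628629
shift cm [ 0.    0.01 -6.17] None
[0.0966603  0.01861357 0.01506801] 0.2265878627076745
```

{"name": "drive_tool", "arguments": {"angular": [[0,0,0],[0,0,0],[0,0,0],[0,0,0],[0,0,0],[0,0,0],[0,0,0],[0,0,0],[0,0,0]], "delta_pos": [[0,0,0],[0,0,0],[0,0,0.25],[0,0,0.25],[0,0,0],[0,0,0],[0,0,0],[0,0,0],[0,0,0]], "gripper": [4.5,4.5,4.5,4.5,4.5,1.5,1.5,1.5,1.5], "squeeze": 35}}

```text
time_s: 7.65
tool_pos: [0.506, 0.2267, 0.0634]
tool_rot: [-180.0, -0.0, -13.2]
force: [0.0, -0.2, -1.4]
grip_width: 0.0214
grasp_force: 35.2
```

{"name": "drive_tool", "arguments": {"angular": [[0,0,0],[0,0,0],[0,0,0],[0,0,0],[0,0,0],[0,0,0]], "delta_pos": [[0,0,0],[0,0,0],[0,0,-1.0],[0,0,-2.0],[0,0,-3],[0,0,-3]], "gripper": [1.5,1.5,1.5,1.5,1.5,1.5]}}

```text
time_s: 8.25
tool_pos: [0.5052, 0.2263, 0.1541]
tool_rot: [180.0, 0.1, -13.2]
force: [-0.4, -0.4, -1.7]
grip_width: 0.0212
grasp_force: 34.9
```

```bash
python3 - <<'E'
from h import *
go([.5193,.020,.155],3.8);o=telemetry.get_obs();print(o['wrist_torque'],o['grasp_force'])
E
```

```text
t 8.25 pos [0.5052 0.2263 0.1541] rot [ 1.7995e+02  8.0000e-02 -1.3220e+01] F [-0.36 -0.41 -1.72] grip 0.021234629280791246
shift cm [ 6.09 19.76 -0.08] turn rotvec [ 0.001  0.002 -0.297]
[ 0.03852929 -0.05934745  0.04173033] 34.91671442985535
```

```bash
python3 - <<'E'
from h import *
b=dict(np.load('wg.npz'));im=b['pixels'].astype(int);g=im[:,254]
for v in range(78,196): print(v,im[v,254-2:257].mean(0).round().astype(int).tolist(),end=' ; ' if v%4 else '\n')
print()
for u in range(232,286): print(u,im[136:140,u].mean(0).round().astype(int).tolist(),end=' ; ' if u%5 else '\n')
cv2.imwrite('pics/wgc.png',cv2.resize(b['pixels'][65:205,215:300,::-1],None,fx=4,fy=4,interpolation=cv2.INTER_CUBIC))
E
```

```text
78 [213, 214, 202] ; 79 [214, 214, 202] ; 80 [211, 211, 199]
81 [199, 199, 191] ; 82 [206, 203, 201] ; 83 [223, 220, 216] ; 84 [208, 205, 201]
85 [174, 171, 167] ; 86 [169, 167, 164] ; 87 [168, 165, 162] ; 88 [167, 163, 159]
89 [161, 157, 152] ; 90 [157, 153, 147] ; 91 [150, 147, 142] ; 92 [150, 146, 141]
93 [158, 155, 150] ; 94 [162, 158, 152] ; 95 [160, 156, 150] ; 96 [159, 155, 150]
97 [158, 154, 150] ; 98 [159, 154, 149] ; 99 [146, 142, 138] ; 100 [119, 114, 112]
101 [104, 100, 96] ; 102 [120, 116, 112] ; 103 [144, 139, 135] ; 104 [180, 176, 169]
105 [209, 204, 197] ; 106 [218, 213, 206] ; 107 [220, 215, 207] ; 108 [219, 214, 206]
109 [217, 213, 205] ; 110 [219, 214, 206] ; 111 [219, 214, 206] ; 112 [218, 213, 205]
113 [217, 212, 204] ; 114 [221, 180, 173] ; 115 [229, 107, 105] ; 116 [238, 88, 87]
117 [237, 87, 85] ; 118 [235, 86, 84] ; 119 [232, 84, 83] ; 120 [188, 141, 142]
121 [133, 125, 125] ; 122 [141, 137, 138] ; 123 [142, 138, 138] ; 124 [166, 162, 163]
125 [155, 120, 100] ; 126 [237, 152, 88] ; 127 [234, 151, 88] ; 128 [233, 150, 88]
129 [233, 151, 88] ; 130 [233, 151, 87
[... 1793 characters left out ...]
2 [231, 148, 86] ; 253 [232, 148, 86] ; 254 [232, 148, 86] ; 255 [232, 148, 85]
256 [232, 148, 86] ; 257 [232, 148, 86] ; 258 [233, 149, 86] ; 259 [232, 148, 86] ; 260 [232, 148, 86]
261 [233, 150, 88] ; 262 [233, 150, 88] ; 263 [239, 154, 90] ; 264 [236, 150, 86] ; 265 [207, 127, 77]
266 [142, 96, 71] ; 267 [79, 70, 69] ; 268 [78, 70, 68] ; 269 [77, 69, 68] ; 270 [77, 70, 68]
271 [75, 67, 68] ; 272 [190, 189, 178] ; 273 [216, 215, 203] ; 274 [216, 216, 204] ; 275 [215, 215, 203]
276 [216, 216, 203] ; 277 [216, 217, 204] ; 278 [216, 217, 205] ; 279 [217, 216, 205] ; 280 [218, 218, 206]
281 [218, 218, 205] ; 282 [218, 218, 206] ; 283 [218, 218, 206] ; 284 [218, 218, 206] ; 285 [218, 218, 206]
```

View pics/wgc.png

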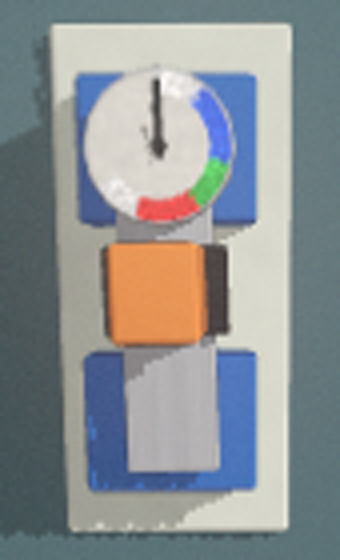

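{"name": "drive_tool", "arguments": {"angular": [[0,0,0],[0,0,0],[0,0,0],[0,0,0],[0,0,0],[0,0,0],[0,0,0],[0,0,-0.1],[0,0,-0.1],[0,0,-0.097],[0,0,0],[0,0,0]], "delta_pos": [[0.87,2.82,0],[0.87,2.82,0],[0.87,2.82,0],[0.87,2.82,0],[0.87,2.82,0],[0.87,2.82,0],[0.87,2.82,0],[0,0,0],[0,0,0],[0,0,0],[0,0,0],[0,0,0]], "gripper": [1.5,1.5,1.5,1.5,1.5,1.5,1.5,1.5,1.5,1.5,1.5,1.5]}}

```text
time_s: 9.45
tool_pos: [0.5198, 0.0205, 0.1535]
tool_rot: [180.0, 0.0, 3.6]
force: [0.3, 0.2, -1.5]
grip_width: 0.0211
grasp_force: 34.9
```

```bash
python3 - <<'E'
from h import *
b=dict(np.load('wg.npz'));a=dict(np.load('wb.npz'));y=np.radians(-13.14);ex=np.array([np.cos(y),np.sin(y),0])
for n,uv,z,off in(('handle',(254,137.8),.087,0),('dial',(254.5,101.3),.049,.037),('barend',(257,182.3),.04,-.05),('h front',(254,125.4),.087,.012),('h back',(254,150.3),.087,-.012)):
    X=at(b,uv,z)-off*ex;print(n,X.round(4),'along',(X[:2]@ex[:2]).round(4))
print('TCP along at grasp',np.dot([.506,.2267],ex[:2]))
for z in(.063,.065,.067):print(at(a,(282.5,134.7),z).round(4))
g=a['pixels'].astype(float).mean(2)[:,256:310].mean(1);print(g[126:144].round())
go([.5193,.02,.155],3.8)
E
```

```text
handle [0.5061 0.2265 0.087 ] along 0.4414
dial [0.506  0.2282 0.049 ] along 0.4409
barend [0.5061 0.2276 0.04  ] along 0.4411
h front [0.5055 0.2264 0.087 ] along 0.4408
h back [0.5064 0.2266 0.087 ] along 0.4416
TCP along at grasp 0.4412156671363325
[0.5193 0.0193 0.063 ]
[0.5193 0.0194 0.065 ]
[0.5193 0.0194 0.067 ]
[222. 224. 224. 223. 223. 222. 127. 117. 127. 139. 140. 140. 148. 208.
 222. 225. 224. 226.]
t 9.45 pos [0.5198 0.0205 0.1535] rot [1.7999e+02 1.0000e-02 3.6500e+00] F [ 0.28  0.21 -1.53] grip 0.02114556563592172
shift cm [-0.06  0.05 -0.15] turn rotvec [ 0.     0.    -0.003]
```

{"name": "drive_tool", "arguments": {"angular": [[0,0,0],[0,0,0],[0,0,0],[0,0,0],[0,0,0],[0,0,0],[0,0,0],[0,0,0],[0,0,0]], "delta_pos": [[-0.08,0,0],[0,0,1],[0,0,1],[0,0,0.5],[0,0,0.3],[0,0,0],[0,0,0],[0,0,0],[0,0,0]], "gripper": [1.5,1.5,1.5,1.5,1.5,1.5,1.5,1.5,1.5]}}

```text
time_s: 10.35
tool_pos: [0.5195, 0.0204, 0.1257]
tool_rot: [180.0, -0.0, 3.8]
force: [-0.0, 0.3, -2.1]
grip_width: 0.0214
grasp_force: 34.9
```

```bash
cat >> h.py <<'E'
def F(n=8):
    O=[]
    for _ in range(n): shot('wrist');o=telemetry.get_obs();O.append(np.r_[o['force'],o['wrist_torque'],o['tool_pos'],o['tool_rot']])
    m=np.mean(O,0);s=np.std(O,0);print('t',round(o['time_s'],2),'F',m[:3].round(2),'+-',s[:3].round(2),'T',m[3:6].round(3),'+-',s[3:6].round(3),'pos',m[6:9].round(4),'rot',m[9:].round(2))
E
python3 - <<'E'
from h import *
p=shot('scene','hover.png');cv2.imwrite('pics/hover.png',cv2.resize(p['pixels'][140:250,250:390,::-1],None,fx=5,fy=5,interpolation=cv2.INTER_CUBIC))
F()
E
```

```text
t 10.8 F [ 0.01  0.01 -2.67] +- [0.39 0.15 0.49] T [ 0.023  0.033 -0.019] +- [0.032 0.038 0.02 ] pos [0.5193 0.0204 0.1254] rot [ 1.7999e+02 -1.0000e-02  3.7700e+00]
```

View pics/hover.png

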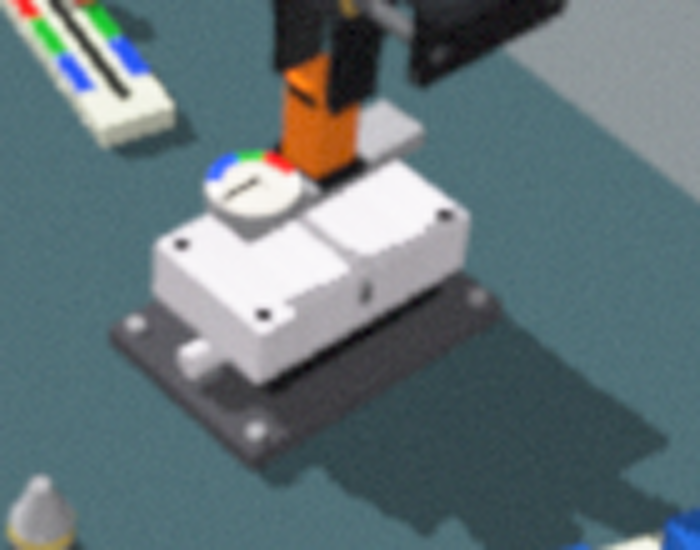

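The gauge hovers over the groove with its hand still at zero. Next is a check-probe about 13 mm above the top face.

{"name": "drive_tool", "arguments": {"angular": [[0,0,0],[0,0,0],[0,0,0],[0,0,0],[0,0,0],[0,0,0]], "delta_pos": [[-0.02,0,0.4],[0,0,0.4],[0,0,0.3],[0,0,0.25],[0,0,0],[0,0,0]], "gripper": [1.5,1.5,1.5,1.5,1.5,1.5]}}

```text
time_s: 11.4
tool_pos: [0.519, 0.0205, 0.1118]
tool_rot: [-180.0, 0.0, 3.8]
force: [0.0, -0.1, -2.5]
grip_width: 0.0212
grasp_force: 34.9
```

```bash
python3 -c "
from h import *
F(8)"
```

```text
t 11.8 F [-0.17  0.05 -2.81] +- [0.32 0.61 0.34] T [ 0.009  0.043 -0.021] +- [0.02  0.027 0.02 ] pos [0.5192 0.0204 0.1119] rot [ 1.7999e+02 -1.0000e-02  3.7700e+00]
```

{"name": "drive_tool", "arguments": {"angular": [[0,0,0],[0,0,0],[0,0,0],[0,0,0]], "delta_pos": [[0,0,0.15],[0,0,0.15],[0,0,0],[0,0,0]], "gripper": [1.5,1.5,1.5,1.5]}}

```text
time_s: 12.2
tool_pos: [0.519, 0.0204, 0.1087]
tool_rot: [180.0, 0.0, 3.8]
force: [-0.6, 0.2, -3.1]
grip_width: 0.0211
grasp_force: 34.9
```

```bash
python3 -c "
from h import *
F(8)"
```

```text
t 12.6 F [ 0.01  0.14 -1.97] +- [0.65 0.29 0.26] T [ 0.028  0.033 -0.004] +- [0.029 0.009 0.034] pos [0.5191 0.0204 0.1088] rot [180.    -0.     3.77]
```

{"name": "drive_tool", "arguments": {"angular": [[0,0,0],[0,0,0],[0,0,0],[0,0,0]], "delta_pos": [[0,0,0.1],[0,0,0.1],[0,0,0],[0,0,0]], "gripper": [1.5,1.5,1.5,1.5]}}

```text
time_s: 13.0
tool_pos: [0.519, 0.0204, 0.1068]
tool_rot: [-180.0, 0.0, 3.8]
force: [0.5, -0.1, -2.1]
grip_width: 0.021
grasp_force: 34.9
```

```bash
python3 -c "
from h import *
p=shot('top');print([(d['p'],d['centre'].round() if hasattr(d['centre'],'round') else d['centre']) for d in models.search_frame(p,'needle')])
F(10)"
```

```text
[(0.25, [189.2, 179.5])]
t 13.6 F [ 0.14  0.1  -2.67] +- [0.63 0.74 0.41] T [ 0.016  0.014 -0.017] +- [0.029 0.027 0.031] pos [0.5191 0.0204 0.1068] rot [180.    -0.     3.77]
```

{"name": "drive_tool", "arguments": {"angular": [[0,0,0],[0,0,0],[0,0,0],[0,0,0],[0,0,0],[0,0,0]], "delta_pos": [[0,0,0.15],[0,0,0.15],[0,0,0.15],[0,0,0],[0,0,0],[0,0,0]], "gripper": [1.5,1.5,1.5,1.5,1.5,1.5]}}

```text
time_s: 14.2
tool_pos: [0.5192, 0.0204, 0.1024]
tool_rot: [180.0, -0.0, 3.8]
force: [-0.0, -0.0, -1.8]
grip_width: 0.0213
grasp_force: 34.9
```

```bash
python3 -c "
from h import *
F(10)"
```

```text
t 14.7 F [ 0.42 -0.06 -0.44] +- [0.44 0.56 0.51] T [ 0.008 -0.013 -0.003] +- [0.019 0.033 0.024] pos [0.5191 0.0204 0.1024] rot [ 1.7999e+02 -1.0000e-02  3.7700e+00]
```

The probe is in the groove and starting to move in. Closing on the foot contact slowly.

{"name": "drive_tool", "arguments": {"angular": [[0,0,0],[0,0,0],[0,0,0],[0,0,0],[0,0,0]], "delta_pos": [[0,0,0.06],[0,0,0.06],[0,0,0.06],[0,0,0.06],[0,0,0]], "gripper": [1.5,1.5,1.5,1.5,1.5]}}

```text
time_s: 15.2
tool_pos: [0.5191, 0.0204, 0.0999]
tool_rot: [180.0, -0.0, 3.8]
force: [0.4, 1.0, -0.2]
grip_width: 0.0211
grasp_force: 34.9
```

{"name": "drive_tool", "arguments": {"angular": [[0,0,0],[0,0,0],[0,0,0]], "delta_pos": [[0,0,0.04],[0,0,0.04],[0,0,0]], "gripper": [1.5,1.5,1.5]}}

```text
time_s: 15.5
tool_pos: [0.5191, 0.0204, 0.0991]
tool_rot: [180.0, -0.0, 3.8]
force: [-0.3, -0.2, 0.6]
grip_width: 0.0212
grasp_force: 34.9
```

```bash
python3 -c "
from h import *
F(5)"
```

```text
t 15.75 F [0.09 0.29 0.24] +- [0.42 0.39 0.37] T [ 0.031 -0.03  -0.016] +- [0.033 0.023 0.019] pos [0.5191 0.0204 0.0991] rot [180.    -0.     3.77]
```

{"name": "drive_tool", "arguments": {"angular": [[0,0,0],[0,0,0],[0,0,0]], "delta_pos": [[0,0,0.03],[0,0,0],[0,0,0]], "gripper": [1.5,1.5,1.5]}}

```text
time_s: 16.05
tool_pos: [0.5191, 0.0204, 0.0988]
tool_rot: [180.0, -0.0, 3.8]
force: [-0.2, 0.1, -0.0]
grip_width: 0.0211
grasp_force: 34.9
```

{"name": "drive_tool", "arguments": {"angular": [[0,0,0],[0,0,0],[0,0,0]], "delta_pos": [[0,0,0.03],[0,0,0],[0,0,0]], "gripper": [1.5,1.5,1.5]}}

```text
time_s: 16.35
tool_pos: [0.5191, 0.0204, 0.0985]
tool_rot: [180.0, -0.0, 3.8]
force: [0.5, 0.0, 0.5]
grip_width: 0.0211
grasp_force: 34.9
```

{"name": "drive_tool", "arguments": {"angular": [[0,0,0],[0,0,0],[0,0,0]], "delta_pos": [[0,0,0.03],[0,0,0],[0,0,0]], "gripper": [1.5,1.5,1.5]}}

```text
time_s: 16.65
tool_pos: [0.519, 0.0204, 0.0982]
tool_rot: [180.0, 0.0, 3.8]
force: [-0.0, -0.1, -0.2]
grip_width: 0.0213
grasp_force: 34.9
```

```bash
python3 -c "
from h import *
F(6)"
```

```text
t 16.95 F [0.52 0.22 0.4 ] +- [0.45 0.7  0.35] T [ 0.05  -0.024 -0.004] +- [0.028 0.037 0.013] pos [0.5191 0.0204 0.0982] rot [180.     0.     3.77]
```

Still only the probe spring, so I'll continue.

{"name": "drive_tool", "arguments": {"angular": [[0,0,0],[0,0,0],[0,0,0]], "delta_pos": [[0,0,0.03],[0,0,0.02],[0,0,0]], "gripper": [1.5,1.5,1.5]}}

```text
time_s: 17.25
tool_pos: [0.5189, 0.0204, 0.0978]
tool_rot: [180.0, 0.0, 3.8]
force: [-1.4, 0.3, 2.0]
grip_width: 0.0208
grasp_force: 34.9
```

{"name": "drive_tool", "arguments": {"angular": [[0,0,0],[0,0,0],[0,0,0]], "delta_pos": [[0,0,0.03],[0,0,0.02],[0,0,0]], "gripper": [1.5,1.5,1.5]}}

```text
time_s: 17.55
tool_pos: [0.5187, 0.0205, 0.0975]
tool_rot: [180.0, 0.0, 3.8]
force: [-2.9, 0.2, 4.6]
grip_width: 0.0212
grasp_force: 34.9
```

{"name": "drive_tool", "arguments": {"angular": [[0,0,0],[0,0,0],[0,0,0]], "delta_pos": [[0,0,0.03],[0,0,0.02],[0,0,0]], "gripper": [1.5,1.5,1.5]}}

```text
time_s: 17.85
tool_pos: [0.5185, 0.0205, 0.0972]
tool_rot: [180.0, 0.1, 3.8]
force: [-5.1, 0.1, 7.8]
grip_width: 0.0212
grasp_force: 34.9
```

```bash
python3 -c "
from h import *
F(6)"
```

```text
t 18.15 F [-4.56 -0.05  7.38] +- [0.44 0.39 0.42] T [ 0.004  0.965 -0.024] +- [0.033 0.024 0.034] pos [0.5184 0.0205 0.0972] rot [1.7997e+02 8.0000e-02 3.7800e+00]
```

{"name": "drive_tool", "arguments": {"angular": [[0,0.003,0],[0,0.003,0],[0,0,0]], "delta_pos": [[0,0,0],[0,0,0],[0,0,0]], "gripper": [1.5,1.5,1.5]}}

```text
time_s: 18.45
tool_pos: [0.5184, 0.0204, 0.0971]
tool_rot: [180.0, -0.3, 3.8]
force: [-3.4, 0.2, 6.8]
grip_width: 0.0215
grasp_force: 34.9
```

```bash
python3 -c "
from h import *
F(6)"
```

```text
t 18.75 F [-4.18  0.25  6.91] +- [0.57 0.34 0.17] T [ 0.036  0.891 -0.012] +- [0.022 0.022 0.036] pos [0.5185 0.0205 0.0971] rot [179.98  -0.27   3.78]
```

{"name": "drive_tool", "arguments": {"angular": [[0,0.004,0],[0,0.004,0],[0,0,0]], "delta_pos": [[-0.025,0,0],[-0.025,0,0],[0,0,0]], "gripper": [1.5,1.5,1.5]}}

```text
time_s: 19.05
tool_pos: [0.5184, 0.0204, 0.0969]
tool_rot: [180.0, -0.8, 3.8]
force: [-3.0, 0.0, 5.5]
grip_width: 0.0215
grasp_force: 34.9
```

```bash
python3 -c "
from h import *
F(6)"
```

```text
t 19.35 F [-3.06  0.21  5.48] +- [0.62 0.41 0.56] T [ 0.039  0.692 -0.019] +- [0.025 0.023 0.025] pos [0.5183 0.0204 0.0969] rot [179.99  -0.77   3.77]
```

{"name": "drive_tool", "arguments": {"angular": [[0,0.002,0],[0,0.002,0],[0,0,0]], "delta_pos": [[-0.03,0,0.02],[-0.03,0,0.02],[0,0,0]], "gripper": [1.5,1.5,1.5]}}

```text
time_s: 19.65
tool_pos: [0.5182, 0.0204, 0.0967]
tool_rot: [180.0, -1.1, 3.8]
force: [-2.6, -0.5, 6.4]
grip_width: 0.021
grasp_force: 34.9
```

```bash
python3 -c "
from h import *
F(4)"
```

```text
t 19.85 F [-2.91 -0.    5.54] +- [0.33 0.21 0.26] T [ 0.087  0.595 -0.001] +- [0.047 0.02  0.013] pos [0.5182 0.0204 0.0967] rot [179.99  -1.05   3.78]
```

{"name": "drive_tool", "arguments": {"angular": [[0,0,0],[0,0,0],[0,0,0]], "delta_pos": [[-0.01,0,0.02],[-0.01,0,0.02],[0,0,0]], "gripper": [1.5,1.5,1.5]}}

```text
time_s: 20.15
tool_pos: [0.5182, 0.0205, 0.0967]
tool_rot: [180.0, -1.1, 3.8]
force: [-2.8, -0.0, 7.4]
grip_width: 0.0211
grasp_force: 34.9
```

```bash
python3 -c "
from h import *
F(4)"
```

```text
t 20.35 F [-3.15  0.47  8.47] +- [0.56 0.34 0.39] T [ 0.036  0.716 -0.005] +- [0.037 0.023 0.035] pos [0.5182 0.0205 0.0966] rot [179.98  -1.06   3.78]
```

{"name": "drive_tool", "arguments": {"angular": [[0,0.002,0],[0,0.002,0],[0,0,0]], "delta_pos": [[-0.02,0,0],[-0.02,0,0],[0,0,0]], "gripper": [1.5,1.5,1.5]}}

```text
time_s: 20.65
tool_pos: [0.5182, 0.0204, 0.0967]
tool_rot: [180.0, -1.4, 3.8]
force: [-1.2, 0.8, 6.3]
grip_width: 0.0213
grasp_force: 34.9
```

```bash
python3 -c "
from h import *
F(4)"
```

```text
t 20.85 F [-1.86  0.81  7.18] +- [0.5  0.23 0.63] T [ 0.081  0.39  -0.003] +- [0.031 0.019 0.008] pos [0.5182 0.0205 0.0967] rot [179.99  -1.35   3.78]
```

{"name": "drive_tool", "arguments": {"angular": [[0,0,0],[0,0,0],[0,0,0]], "delta_pos": [[0,0,0.02],[0,0,0.02],[0,0,0]], "gripper": [1.5,1.5,1.5]}}

```text
time_s: 21.15
tool_pos: [0.5182, 0.0205, 0.0966]
tool_rot: [180.0, -1.3, 3.8]
force: [-3.4, 0.3, 9.9]
grip_width: 0.0214
grasp_force: 34.9
```

```bash
python3 - <<'E'
from h import *
F(4)
p=shot('scene');cv2.imwrite('pics/flat.png',cv2.resize(p['pixels'][150:240,260:380,::-1],None,fx=6,fy=6,interpolation=cv2.INTER_CUBIC))
E
```

```text
t 21.35 F [-3.34  0.85  9.69] +- [0.42 0.53 0.33] T [0.036 0.696 0.009] +- [0.02  0.012 0.036] pos [0.5183 0.0205 0.0966] rot [179.98  -1.35   3.78]
```

View pics/flat.png

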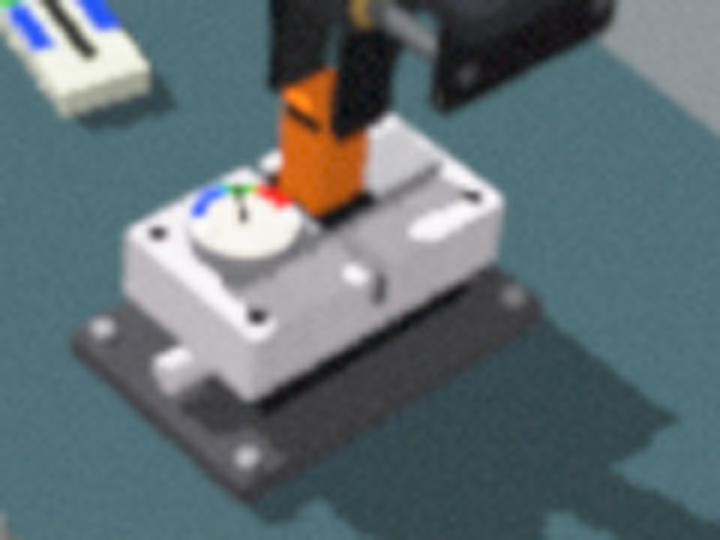

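The foot looks flat: the height no longer changes with force, and the hand is in green. I'll press a little more and hold for over a second.

{"name": "drive_tool", "arguments": {"angular": [[0,0,0],[0,0,0],[0,0,0],[0,0,0],[0,0,0],[0,0,0],[0,0,0],[0,0,0]], "delta_pos": [[-0.02,0,0.02],[-0.02,0,0.02],[0,0,0],[0,0,0],[0,0,0],[0,0,0],[0,0,0],[0,0,0]], "gripper": [1.5,1.5,1.5,1.5,1.5,1.5,1.5,1.5]}}

```text
time_s: 22.2
tool_pos: [0.5182, 0.0206, 0.0966]
tool_rot: [180.0, -1.4, 3.8]
force: [-3.1, 1.0, 10.9]
grip_width: 0.0212
grasp_force: 34.9
```

```bash
python3 -c "
from h import *
F(8)"
```

```text
t 22.6 F [-2.85  0.41 11.04] +- [0.29 0.45 0.39] T [0.064 0.678 0.012] +- [0.029 0.033 0.019] pos [0.5183 0.0206 0.0966] rot [179.98  -1.39   3.78]
```

Held steadily flat. Lift off and carry it back to the stand.

{"name": "drive_tool", "arguments": {"angular": [[0,0,0],[0,0,0],[0,0,0],[0,0,0],[0,-0.012,0],[0,-0.012,0],[0,0,0],[0,0,0]], "delta_pos": [[0.0,0,-0.3],[0.05,0,-0.7],[0,0,-1],[0,0,-1],[0,0,-1.5],[0,0,-1.4],[0,0,0],[0,0,0]], "gripper": [1.5,1.5,1.5,1.5,1.5,1.5,1.5,1.5]}}

```text
time_s: 23.4
tool_pos: [0.5163, 0.0201, 0.154]
tool_rot: [180.0, 0.1, 3.8]
force: [0.0, -0.4, -2.4]
grip_width: 0.0214
grasp_force: 34.9
```

```bash
python3 -c "
from h import *
go([.506,.2267,.155],-13.2)"
```

```text
t 23.4 pos [0.5163 0.0201 0.154 ] rot [1.7999e+02 1.0000e-01 3.7600e+00] F [ 0.02 -0.42 -2.36] grip 0.021399441403430485
shift cm [  0.33 -20.68  -0.1 ] turn rotvec [0.    0.002 0.296]
```

{"name": "drive_tool", "arguments": {"angular": [[0,0,0],[0,0,0],[0,0,0],[0,0,0],[0,0,0],[0,0,0],[0,0,0],[0,0,0.1],[0,0,0.1],[0,0.002,0.096],[0,0,0],[0,0,0]], "delta_pos": [[0.047,-2.954,0],[0.047,-2.954,0],[0.047,-2.954,0],[0.047,-2.954,0],[0.047,-2.954,0],[0.047,-2.954,0],[0.047,-2.954,0],[0,0,0],[0,0,0],[0,0,0],[0,0,0],[0,0,0]], "gripper": [1.5,1.5,1.5,1.5,1.5,1.5,1.5,1.5,1.5,1.5,1.5,1.5]}}

```text
time_s: 24.6
tool_pos: [0.5055, 0.2265, 0.1534]
tool_rot: [179.9, 0.1, -13.1]
force: [-0.2, 0.9, -2.3]
grip_width: 0.0209
grasp_force: 34.9
```

```bash
python3 - <<'E'
from h import *
go([.506,.2267,.065],-13.2)
p=shot('scene');cv2.imwrite('pics/back.png',cv2.resize(p['pixels'][170:300,310:450,::-1],None,fx=5,fy=4.6,interpolation=cv2.INTER_CUBIC))
E
```

```text
t 24.6 pos [0.5055 0.2265 0.1534] rot [ 1.7993e+02  5.0000e-02 -1.3060e+01] F [-0.21  0.94 -2.33] grip 0.020917166927458698
shift cm [ 0.05 -0.04  8.84] turn rotvec [0.001 0.001 0.002]
```

View pics/back.png

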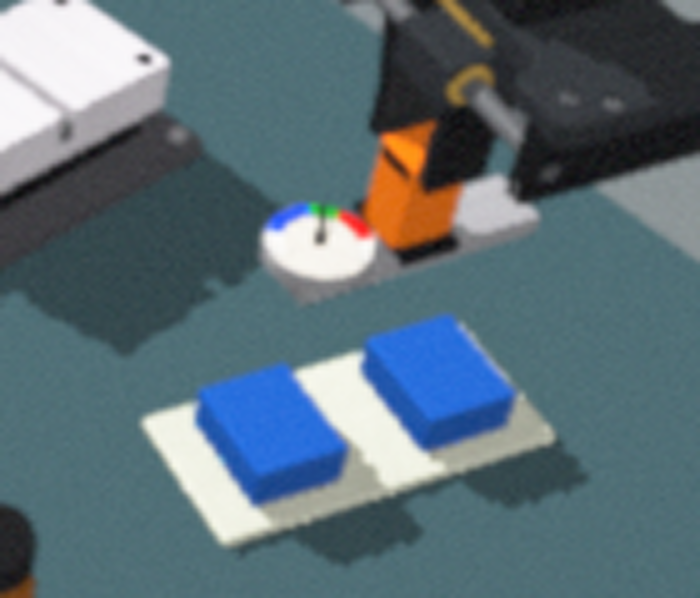

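The gauge hangs level above the stand with its hand in the green sector. Lowering.

{"name": "drive_tool", "arguments": {"angular": [[0,0,0],[0,0,0],[0,0,0],[0,0,0],[0,0,0],[0,0,0],[0,0,0],[0,0,0]], "delta_pos": [[0.05,-0.04,2],[0,0,2],[0,0,2],[0,0,1.5],[0,0,0.8],[0,0,0.4],[0,0,0.2],[0,0,0]], "gripper": [1.5,1.5,1.5,1.5,1.5,1.5,1.5,1.5]}}

```text
time_s: 25.45
tool_pos: [0.507, 0.2272, 0.0655]
tool_rot: [180.0, -0.0, -13.2]
force: [0.5, -0.8, -3.2]
grip_width: 0.0217
grasp_force: 34.9
```

{"name": "drive_tool", "arguments": {"angular": [[0,0,0],[0,0,0],[0,0,0]], "delta_pos": [[0,0,0.05],[0,0,0],[0,0,0]], "gripper": [1.5,1.5,1.5]}}

```text
time_s: 25.75
tool_pos: [0.5069, 0.2271, 0.0649]
tool_rot: [180.0, -0.0, -13.2]
force: [0.2, -0.2, -2.1]
grip_width: 0.0209
grasp_force: 34.9
```

```bash
python3 -c "
from h import *
F(4)"
```

```text
t 25.95 F [-0.35 -0.02 -2.73] +- [0.47 0.74 0.5 ] T [0.052 0.034 0.014] +- [0.035 0.042 0.01 ] pos [0.5067 0.227  0.0648] rot [ 1.7997e+02 -3.0000e-02 -1.3190e+01]
```

{"name": "drive_tool", "arguments": {"angular": [[0,0,0],[0,0,0],[0,0,0],[0,0,0]], "delta_pos": [[0,0,0.05],[0,0,0.05],[0,0,0.03],[0,0,0]], "gripper": [1.5,1.5,1.5,1.5]}}

```text
time_s: 26.35
tool_pos: [0.5066, 0.2271, 0.0634]
tool_rot: [180.0, -0.0, -13.2]
force: [-0.3, 0.3, -1.0]
grip_width: 0.0209
grasp_force: 34.9
```

```bash
python3 -c "
from h import *
F(4)"
```

```text
t 26.55 F [-0.72  0.57 -0.93] +- [0.48 0.36 0.39] T [ 0.027  0.177 -0.005] +- [0.025 0.022 0.008] pos [0.5066 0.2271 0.0634] rot [ 1.7997e+02 -1.0000e-02 -1.3180e+01]
```

{"name": "drive_tool", "arguments": {"angular": [[0,0,0],[0,0,0],[0,0,0],[0,0,0],[0,0,0],[0,0,0],[0,0,0],[0,0,0],[0,0,0],[0,0,0],[0,0,0],[0,0,0],[0,0,0]], "delta_pos": [[0,0,0],[0,0,0],[0,0,0],[0,0,0],[0,0,-1],[0,0,-2],[0,0,-3],[0,0,-4],[0,0,-4],[-2.1,0.75,0],[-2.1,0.75,0],[-2.1,0.75,0],[0,0,0]], "gripper": [5,5,5,5,5,5,5,5,5,5,5,5,5]}}

```text
time_s: 27.85
tool_pos: [0.4381, 0.22, 0.2041]
tool_rot: [179.8, -0.1, -13.1]
force: [-0.0, -0.9, 0.4]
grip_width: 0.0498
grasp_force: 0.0
```

```bash
python3 - <<'E'
from h import *
p=shot('wrist');np.savez('wg2.npz',**{k:p[k] for k in('mtx','D','origin','orientation','pixels')})
cv2.imwrite('pics/wg2.png',cv2.resize(p['pixels'][65:205,215:300,::-1],None,fx=4,fy=4,interpolation=cv2.INTER_CUBIC))
t=shot('top')
for d in models.cut_out(t,'marker')[:2]:
    m=d['pixels'];print(d['p'],np.round(d['centre'],1),at(t,d['centre'],.045).round(4))
im=t['pixels'].astype(int);m=(im.min(2)>150);m[:250]=0;m[290:]=0;m[:,:355]=0;m[:,450:]=0
c=cv2.minAreaRect(np.argwhere(m)[:,::-1].astype(np.float32));q=cv2.boxPoints(c);Q=np.array([at(t,x,.014) for x in q]);print(Q.round(4).tolist(),Q.mean(0).round(4))
for col in('r','g','b'):
    k={'r':(0,1,2),'g':(1,0,2),'b':(2,0,1)}[col];mm=(im[...,k[0]]>120)&(im[...,k[1]]<80)&((im[...,k[2]]<90));mm[:250]=0;mm[290:]=0;mm[:,:355]=0;mm[:,450:]=0
    v=np.argwhere(mm)[:,::-1].mean(0);print(col,mm.sum(),v,at(t,v,.014).round(4))
go([.45,-.25,.2],-8)
E
```

```text
0.44 [433.8 269.9] [ 0.485  -0.2717  0.045 ]
[[0.485, -0.1272, 0.014], [0.5261, -0.1345, 0.014], [0.4989, -0.3054, 0.014], [0.4579, -0.2971, 0.014]] [ 0.492  -0.2161  0.014 ]
r 90 [414.16666667 270.31111111] [ 0.4861 -0.2399  0.014 ]
g 86 [398.3255814 268.1744186] [ 0.4911 -0.2072  0.014 ]
b 0 [nan nan] [nan nan nan]
t 28.0 pos [0.441  0.2194 0.2039] rot [ 1.7998e+02 -1.0000e-01 -1.3210e+01] F [0.36 0.2  0.41] grip 0.04998520057655495
shift cm [11.61 45.5   0.43] turn rotvec [ 0.    -0.002 -0.091]<stdin>:11: RuntimeWarning: Mean of empty slice.
  ret = um.true_divide(
```

View pics/wg2.png

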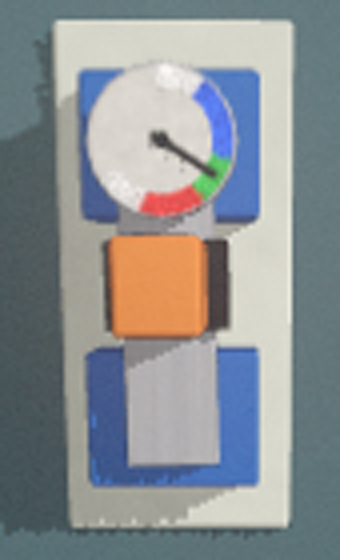

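The gauge is seated as before. The hand goes from (160,138) to (213,176), about 126° or 2.19 rad clockwise, which is mid green. The target is the green patch.

{"name": "drive_tool", "arguments": {"angular": [[0,0,0],[0,0,0],[0,0,0],[0,0,0],[0,0,0],[0,0,0],[0,0,0],[0,0,0],[0,0,0],[0,0,0],[0,0,0],[0,0,0],[0,0,-0.075],[0,0,0],[0,0,0]], "delta_pos": [[0.9,3.93,0],[0.9,3.93,0],[0.9,3.93,0],[0.9,3.93,0],[0.9,3.93,0],[0.9,3.93,0],[0.9,3.93,0],[0.9,3.93,0],[0.9,3.93,0],[0.9,3.93,0],[0.9,3.93,0],[0.9,3.93,0],[0,0,0],[0,0,0],[0,0,0]], "gripper": [6,6,6,6,6,6,6,6,6,6,6,6,6,6,6]}}

```text
time_s: 29.5
tool_pos: [0.4383, -0.2638, 0.2032]
tool_rot: [-180.0, 0.0, -8.9]
force: [0.2, 1.0, 1.4]
grip_width: 0.06
grasp_force: 0.0
```

```bash
python3 - <<'E'
from h import *
p=shot('wrist')
for d in models.search_frame(p,'marker_top')[:3]: print(d['p'],np.round(d['centre'],1),at(p,d['centre'],.0545).round(4))
im=p['pixels'].astype(int);h=cv2.cvtColor(p['pixels'],cv2.COLOR_RGB2HSV).astype(int)
roi=np.zeros(im.shape[:2],bool);c=[proj(p,[.485,-.27,.014])[0],proj(p,[.495,-.18,.014])[0]]
X,Y=np.meshgrid(np.arange(560),np.arange(420));W=np.zeros((420,560,2))
for n,lo,hi in(('r',-8,8),('g',45,75),('b',105,130)):
    hh=np.where(h[...,0]>172,h[...,0]-180,h[...,0]);m=(hh>=lo)&(hh<=hi)&(h[...,1]>170)&(h[...,2]>70);m[230:]=0
    k,l,s,ce=cv2.connectedComponentsWithStats(m.astype(np.uint8))
    print(n,[(s[i,4],ce[i].round(1).tolist(),at(p,ce[i],.014).round(4).tolist()) for i in range(1,k) if s[i,4]>60])
go([.485,-.2717,.13],-8.9)
cv2.imwrite('pics/wm.png',p['pixels'][:,:,::-1])
E
```

```text
0.97 [279.4 153.1] [ 0.4843 -0.2725  0.0545]
r []
g []
b [(np.int32(209), [241.6, 12.5], [0.6378, -0.255, 0.014])]
t 29.6 pos [ 0.4383 -0.2633  0.2035] rot [ 1.7998e+02  1.0000e-02 -8.8400e+00] F [-0.44 -0.38 -0.64] grip 0.060241320862083635
shift cm [4.75 0.11 7.35] turn rotvec [0.    0.    0.001]
```

View pics/wm.png

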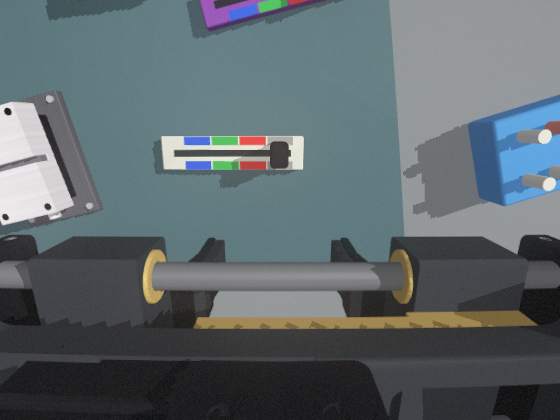

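The marker is at (279,153), and the green patches centre on about (224,153). Computing the travel and going down to it.

{"name": "drive_tool", "arguments": {"angular": [[0,0,0],[0,0,0],[0,0,0],[0,0,0],[0,0,0],[0,0,0],[0,0,0],[0,0,0]], "delta_pos": [[2.35,0.1,0],[2.35,0.1,0],[0,0,4],[0,0,4],[0,0,4],[0,0,3],[0,0,1],[0,0,0]], "gripper": [6,6,6,6,6,6,6,6]}}

```text
time_s: 30.4
tool_pos: [0.4832, -0.2725, 0.0426]
tool_rot: [-180.0, 0.1, -8.8]
force: [-0.5, -0.1, 0.0]
grip_width: 0.0603
grasp_force: 0.0
```

{"name": "drive_tool", "arguments": {"angular": [[0,0,0],[0,0,0],[0,0,0],[0,0,0],[0,0,0],[0,0,0],[0,0,0],[0,0,0]], "delta_pos": [[0,0,0],[0,0,0],[0,0,0],[0,0,0],[0,0,0],[0,0,0],[0,0,0],[0,0,0]], "gripper": [1,1,1,1,1,1,1,1], "squeeze": 6}}

```text
time_s: 31.2
tool_pos: [0.4838, -0.2736, 0.0435]
tool_rot: [180.0, 0.0, -8.9]
force: [0.1, -0.7, -0.7]
grip_width: 0.0119
grasp_force: 0.0
```

```bash
python3 - <<'E'
from h import *
im=cv2.imread('pics/wm.png')[:,:,::-1].copy();h=cv2.cvtColor(im,cv2.COLOR_RGB2HSV).astype(int)
b=dict(np.load('wg.npz'));p=dict(mtx=b['mtx'],D=b['D'])
# camera pose for wm: mount relative to TCP from wg
Rt=lambda e:S.from_euler('xyz',e,degrees=True)
t0=Rt([180,0,-13.14]);c=t0.inv().apply(b['origin']-np.array([.4392,.2187,.2033]));rc=t0.inv()*S.from_matrix(R(b))
t1=Rt([180,0,-8.84]);p['origin']=np.array([.4383,-.2633,.2035])+t1.apply(c);p['orientation']=(t1*rc).as_matrix()
roi=h[130:175,160:305]
for n,lo,hi in(('g',45,80),('b',108,130),('r',0,8)):
    m=(roi[...,0]>=lo)&(roi[...,0]<=hi)&(roi[...,1]>110)
    v=np.argwhere(m);vv=[v[:,1].min()+160,v[:,1].max()+160,(v[:,0].min()+v[:,0].max())/2+130];X=at(p,((vv[0]+vv[1])/2,vv[2]),.014);print(n,vv,X.round(4))
    if n=='g':G=X
print(at(p,(279.4,153.1),.0545).round(4));go(np.r_[G[:2],.042],-8.9)
E
```

```text
g [np.int64(212), np.int64(237), np.float64(152.5)] [ 0.4926 -0.207   0.014 ]
b [np.int64(184), np.int64(210), np.float64(153.0)] [ 0.4973 -0.1742  0.014 ]
r [np.int64(240), np.int64(265), np.float64(153.0)] [ 0.4868 -0.2401  0.014 ]
[ 0.4843 -0.272   0.0545]
t 31.2 pos [ 0.4838 -0.2736  0.0435] rot [179.97   0.    -8.89] F [ 0.12 -0.65 -0.71] grip 0.01185254111660045
shift cm [-0.15 -6.71  0.15] turn rotvec [0.001 0.    0.   ]
```

The opening (12 mm) is smaller than the marker, so I'll check what happened.

```bash
python3 - <<'E'
from h import *
o=telemetry.get_obs();print(o['grip_width'],o['grasp_force'])
p=shot('top');s=shot('scene')
for q in(p,s): print([(round(d['p'],2),np.round(d['centre'],1)) for d in models.search_frame(q,'marker')], proj(q,[[.484,-.272,.035],[.4926,-.207,.035]]).round(1).tolist())
cv2.imwrite('pics/m1.png',cv2.resize(s['pixels'][80:180,200:320,::-1],None,fx=5,fy=5,interpolation=cv2.INTER_CUBIC))
E
```

```text
0.01185254111660045 0.0
[(0.47, array([467.3, 185.5]))] [[432.6, 270.6], [400.5, 266.9]]
[(0.67, array([255.3, 125.7])), (0.65, array([175.7, 132. ]))] [[253.5, 124.5], [264.6, 138.2]]
```

View pics/m1.png

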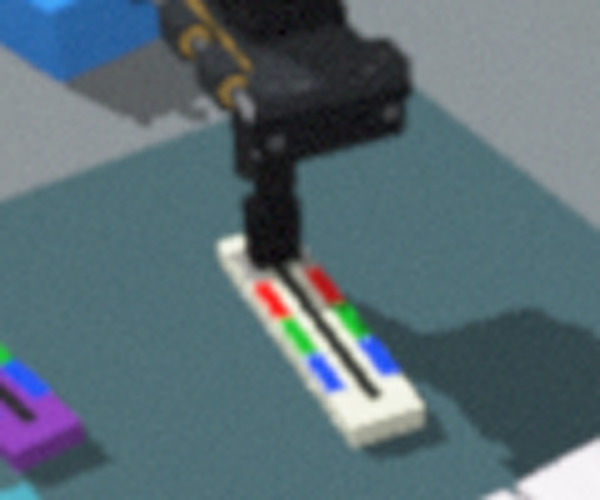

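I've used up my picture views (12, which is over the limit of 10), so from here I rely on numbers.

{"name": "drive_tool", "arguments": {"angular": [[0,0,0],[0,0,0],[0,0,0],[0,0,0]], "delta_pos": [[0,0,0],[0,0,0],[0,0,0],[0,0,0]], "gripper": [1,1,1,1]}}

```text
time_s: 31.8
tool_pos: [0.4838, -0.2736, 0.0435]
tool_rot: [180.0, 0.0, -8.9]
force: [-0.3, 0.1, -0.9]
grip_width: 0.0099
grasp_force: 0.0
```

{"name": "drive_tool", "arguments": {"angular": [[0,0,0],[0,0,0],[0,0,0],[0,0,0],[0,0,0],[0,0,0],[0,0,0],[0,0,0],[0,0,0]], "delta_pos": [[0,0,0],[0,0,0],[0,0,-2],[0,0,-4],[0,0,-5],[0,0,-5],[-2.3,0,0],[-2.3,0,0],[0,0,0]], "gripper": [5,5,5,5,5,5,5,5,5]}}

```text
time_s: 32.7
tool_pos: [0.4362, -0.2668, 0.2041]
tool_rot: [179.9, 0.0, -9.0]
force: [0.3, -0.4, -0.0]
grip_width: 0.0496
grasp_force: 0.0
```

```bash
python3 - <<'E'
from h import *
p=shot('wrist','wm2.png');t=shot('top');s=shot('scene')
for q in(p,t,s): print([(round(d['p'],2),np.round(d['centre'],1),at(q,d['centre'],.0545).round(4)) for d in models.search_frame(q,'marker_top')],[(round(d['p'],2),np.round(d['centre'],1),d['pixels'].sum()) for d in models.cut_out(q,'marker')])
g=p['pixels'].max(2)
u,v=proj(p,[.4843,-.272,.0545])[0];print(u,v)
print('row',(g[int(v)-1:int(v)+2].mean(0)[160:310:3]).round().astype(int).tolist())
print('col',(g[:,int(u)-1:int(u)+2].mean(1)[120:190:2]).round().astype(int).tolist())
go([.484,-.272,.05],-8.9)
E
```

```text
[] [(0.8, array([273.1, 152.3]), np.int64(507))]
[(0.64, array([468. , 183.1]), array([ 0.6595, -0.35  ,  0.0545]))] [(0.68, array([466.8, 187.3]), np.int64(219))]
[(0.72, array([254.6, 124.7]), array([ 0.4964, -0.2462,  0.0545])), (0.59, array([179.6, 134.4]), array([ 0.6705, -0.316 ,  0.0545]))] [(0.73, array([254.7, 122.9]), np.int64(217)), (0.47, array([173.8, 135. ]), np.int64(198))]
275.3847693302868 151.50500439995338
row [229, 228, 227, 227, 77, 76, 77, 78, 78, 77, 77, 78, 78, 77, 81, 78, 79, 77, 80, 81, 77, 80, 76, 78, 79, 77, 77, 77, 76, 73, 69, 70, 70, 70, 70, 68, 63, 67, 68, 71, 68, 66, 78, 229, 230, 230, 230, 134, 134, 134]
col [137, 135, 135, 134, 136, 135, 135, 144, 176, 176, 63, 67, 69, 66, 68, 67, 69, 69, 68, 66, 67, 64, 64, 105, 131, 101, 116, 132, 131, 130, 132, 131, 132, 131, 130]
t 33.15 pos [ 0.4387 -0.2662  0.2032] rot [ 1.80e+02  2.00e-02 -8.86e+00] F [-0.54  1.4   0.08] grip 0.05015871500103469
shift cm [ 4.57 -0.13 15.32] turn rotvec [0.    0.    0.001]
```

```bash
python3 - <<'E'
from h import *
for f in('wm.png','wm2.png'):
    im=cv2.imread('pics/'+f)[:,:,::-1]
    print(f)
    for v in range(134,176,4): print(v,' '.join('%3d'%x for x in im[v,228:312:3].max(1)))
E
```

```text
wm.png
134 135 136 133 136 134 134 133 134 132 132 135 134 133 134 132 131 136 136 133 131 134 131 132 135 131 131 131 133
138 195 196 195 204 234 234 234 234 234 234 234 233 234 207 175 175 174 174 175 175 177 174 232 232 231 216 134 134
142 195 195 193 203 233 233 233 235 234 233 234 234 234 207 173  66  60  61  66  65 175 175 232 232 231 211 133 132
146 230 231 230 229 228 230 233 231 233 232 232 231 181 183  59  69  70  68  67  66 116 230 231 232 231 207 131 129
150  77  76  79  78  77  76  76  80  75  68  69  71  72  70  63  65  70  68  72  69  62 229 229 229 229 186 134 132
154  73  76  79  76  75  76  75  69  66  70  69  70  72  70  63  66  71  68  65  64  68 227 226 228 228 169 131 132
158 230 230 229 224 179 179 180 180 179 179 179 179 178 180  64  67  68  64  67  67 156 227 228 230 228 162 133 132
162 193 190 145 147 181 182 182 181 182 183 183 181 183 158  59  67  65  70  67  67 117 173 229 228 229 141 132 129
166 194 192 147 147 180 182 182 182 180 183 183 182 182 158 102  58  60  60  59  63 172 173 229 229 230 139 132 132
170 104 104 103  97 104 101 101 102 102 102  99  
[... 766 characters left out ...]
 132
154 111 110 113 114  95  92  91  92  89  93  88  94  96  63  67  65  69  64  66 102 227 230 230 229 141 134 132 134
158 231 186 182 181 181 183 181 182 182 178 180 180 183  62  64  68  68  68  66 228 230 230 231 230 135 134 130 131
162 154 151 148 182 183 184 182 183 183 182 183 183 158  64  67  63  65  67  64 174 176 230 230 230 134 132 132 134
166 195 148 147 183 184 183 182 183 182 184 183 183 155 133  83  85 107 105 132 173 174 227 226 228 133 134 130 132
170 103 106 102 102 105 100 103 102  99 103 102  98 100 101 100 102  99  98 101 100 108 135 132 132 132 131 132 132
174 104  98 101 102  98 101 100 100  98 107 132 132 107 135 134 131 133 134 132 132 133 131 130 131 132 132 135 134
```

The image rows show the marker intact and unmoved, so I'll push it with closed fingers from its −y side instead.

{"name": "drive_tool", "arguments": {"angular": [[0,0,0],[0,0,0],[0,0,0],[0,0,0],[0,0,0],[0,0,0],[0,0,0],[0,0,0],[0,0,0],[0,0,0]], "delta_pos": [[2.28,1.36,0],[2.28,1.36,0],[0,0,0],[0,0,4],[0,0,4],[0,0,4],[0,0,3],[0,0,1.4],[0,0,0],[0,0,0]], "gripper": [0,0,0,0,0,0,0,0,0,0]}}

```text
time_s: 34.15
tool_pos: [0.4801, -0.3007, 0.0408]
tool_rot: [179.9, -0.1, -8.9]
force: [0.7, 0.3, 0.1]
grip_width: 0.0005
grasp_force: 0.0
```

{"name": "drive_tool", "arguments": {"angular": [[0,0,0],[0,0,0],[0,0,0],[0,0,0],[0,0,0],[0,0,0]], "delta_pos": [[0,-0.3,0],[0,-0.4,0],[0,-0.4,0],[0,-0.4,0],[0,-0.5,0],[0,0,0]], "gripper": [0,0,0,0,0,0]}}

```text
time_s: 34.75
tool_pos: [0.4826, -0.2795, 0.0397]
tool_rot: [180.0, -0.0, -8.8]
force: [0.1, -0.2, 0.2]
grip_width: 0.0005
grasp_force: 0.0
```

```bash
python3 - <<'E'
from h import *
F(4)
t=shot('top');s=shot('scene')
for q in(t,s): print([(round(d['p'],2),np.round(d['centre'],1),at(q,d['centre'],.0345).round(4)) for d in models.search_frame(q,'marker')],proj(q,[.484,-.272,.0345]).round(1))
E
```

```text
t 34.95 F [ 0.16 -0.33 -0.03] +- [0.21 0.57 0.18] T [ 0.051 -0.018 -0.005] +- [0.032 0.025 0.011] pos [ 0.4823 -0.2805  0.0396] rot [179.96  -0.    -8.87]
[] [[432.5 270.6]]
[(0.67, array([255.2, 125.3]), array([ 0.4819, -0.2671,  0.0345])), (0.53, array([176. , 135.9]), array([ 0.6713, -0.3415,  0.0345]))] [[253.5 124.7]]
```

```bash
python3 - <<'E'
from h import *
s=shot('scene','s3.png')
pts={'marker top':[.484,-.272,.0545],'TCP':[.4823,-.2805,.0396],'tip':[.4823,-.2805,.0256]}
for k,v in pts.items(): print(k,proj(s,v).round(1))
for f in('scene0.png','s3.png'):
    im=cv2.imread('pics/'+f).max(2)
    print(f,' '*4,' '.join('%3d'%u for u in range(236,290,2)))
    for v in range(100,150,2): print(v,' '.join('%3d'%x for x in im[v,236:290:2]))
E
```

```text
marker top [[253.2 118.2]]
TCP [[252.2 121.2]]
tip [[252.4 125.7]]
scene0.png      236 238 240 242 244 246 248 250 252 254 256 258 260 262 264 266 268 270 272 274 276 278 280 282 284 286 288
100 100 115 146 153 153 149 151 151 143 131 125 119 118 119 117 118 116 120 119 116 117 121 118 117 119 126 148
102 105  98 105 149 152 146 135 124 119 120 118 118 120 118 121 117 116 118 118 117 120 120 120 118 118 119 123
104 152 133 123 137 126 122 118 119 117 117 118 116 119 115 117 119 117 118 118 118 117 116 116 118 117 114 119
106 140 131 121 119 119 120 117 118 115 121 118 121 118 119 122 119 119 119 119 117 118 118 116 116 118 120 117
108 118 115 120 120 121 119 118 115 119 117 117 118 116 120 122 121 120 116 117 119 119 121 120 121 121 119 118
110 121 119 118 119 120 120 117 119 118 117 119 120 121 120 117 119 120 118 119 120 120 119 118 121 120 120 120
112 119 118 120 119 119 116 122 116 118 117 120 121 121 118 120 119 120 121 122 120 120 119 121 115 121 119 120
114 115 119 119 120 120 119 120 117 115 117 119 119 119 119 116 118 119 119 119 118 117 121 119 121 119 120 118
116 118 117 1
[... 4110 characters left out ...]
 121 118 119 122 118 119 119
138 119 119 123 119 119 119 173 222 248 248 239 119  69 167 178 175  98 117 121 121 119 120 118 117 120 120 120
140 118 119 118 120 118 120 124 182 240 248 247 233  80 123 169 147 105  95 100 118 122 116 120 120 118 121 118
142 119 118 118 119 117 118 119 130 199 239 244 239 191  72 168 206 171 125  80  82 105 117 117 119 120 116 110
144 120 117 117 116 117 121 119 121 148 216 209 205 239 179  90 227 214 200 147  77  79  83  99  98  90  83  79
146 119 118 118 120 116 118 120 118 123 184 215 206 217 232 118 112 238 219 194 108  79  78  78  80  80  78  77
148 117 119 119 117 121 121 119 119 120 128 185 219 205 224 231  82 170 233 227 234 132  79  78  80  74  78  80
```

{"name": "drive_tool", "arguments": {"angular": [[0,0,0],[0,0,0],[0,0,0],[0,0,0],[0,0,0],[0,0,0]], "delta_pos": [[0,-0.5,0],[0,-0.5,0],[0,-0.5,0],[0,-0.5,0],[0,-0.5,0],[0,0,0]], "gripper": [0,0,0,0,0,0]}}

```text
time_s: 35.8
tool_pos: [0.4865, -0.2548, 0.0396]
tool_rot: [180.0, -0.0, -8.8]
force: [-0.5, 0.9, -0.0]
grip_width: 0.0004
grasp_force: 0.0
```

```bash
python3 - <<'E'
from h import *
F(3)
s=shot('scene','s4.png');o=telemetry.get_obs()['tool_pos']
print('TCP',proj(s,o).round(1),'tip',proj(s,o-[0,0,.014]).round(1))
im=cv2.imread('pics/s4.png').max(2)
print(' '*3,' '.join('%3d'%u for u in range(236,290,2)))
for v in range(104,150,2): print(v,' '.join('%3d'%x for x in im[v,236:290:2]))
E
```

```text
t 35.95 F [-0.37  0.17  0.04] +- [0.16 0.18 0.65] T [ 0.035  0.034 -0.017] +- [0.013 0.017 0.026] pos [ 0.4863 -0.2558  0.0396] rot [ 1.7996e+02 -1.0000e-02 -8.8700e+00]
TCP [[256.1 126.3]] tip [[256.2 130.7]]
    236 238 240 242 244 246 248 250 252 254 256 258 260 262 264 266 268 270 272 274 276 278 280 282 284 286 288
104 149 133 129 136  96  81 107 128 103  56  60  60  56  52  48  46  49  43  42  35  36  28  31  26  47 109 119
106 138 130 123 119 116  99  93  77 138  60  39  44  41  45  43  42  35  31  28  28  25  28  41  48  82 120 120
108 119 119 120 121 117 118 113  48  88  63  41  40  38  34  26  28  26  26  21  22  25  27  51  56  84 119 119
110 117 118 119 121 117 119 119  60  39  46  23  25  21  21  23  23  27  30  21  21  20  29  27  27  81 117 121
112 118 118 121 120 118 117 117  74  34  29  30  52  39  25  20  29  25  28  31  30  31  35  61  78 104 119 120
114 117 118 119 120 116 117 116  77  33  29  39  70  35  29  21  26  24  30  50  73  93 111 117 115 120 115 121
116 119 119 119 117 117 114 119  85  35  30  27  33  22  30  40  60  90 107 118 119 120 121 119 119 119 12
[... 1097 characters left out ...]
 121 119 120 117 118 122 122
138 120 116 119 122 118 123 169 222 248 248 239 119  74 165 176 176 101 118 117 121 119 118 121 120 119 117 119
140 120 120 120 116 123 120 126 181 242 248 248 233  81 118 168 146 104  99 101 117 119 120 119 118 118 121 117
142 120 119 116 118 119 120 120 133 202 239 245 238 190  69 170 208 172 170  79  82 108 120 120 121 121 123 118
144 115 118 123 119 119 117 120 120 149 217 209 207 239 179  88 228 215 159 108  80  83  82 110 120 121 117 119
146 118 119 121 120 119 118 119 119 124 186 216 206 217 230 117 115 238 213 134  85  76  78  91 118 120 121 118
148 120 119 119 118 119 121 120 115 120 131 187 218 204 225 231  81 171 234 218 218 122 102 105 113 117 115 118
```

The finger ends show about 9 px (29 mm) higher in the scene view than predicted, so they pass just over the marker. I'll regrip 10 mm lower, which is safe either way.

{"name": "drive_tool", "arguments": {"angular": [[0,0,0],[0,0,0],[0,0,0],[0,0,0],[0,0,0],[0,0,0],[0,0,0],[0,0,0],[0,0,0],[0,0,0]], "delta_pos": [[0,0,-1],[0,0,-1],[0,0.82,0],[0,0.82,0],[0,0,0],[0,0,0],[0,0,1],[0,0,1],[0,0,1],[0,0,0]], "gripper": [5,5,5,5,5,5,5,5,5,5]}}

```text
time_s: 37.0
tool_pos: [0.4821, -0.271, 0.0271]
tool_rot: [-179.9, 0.2, -8.9]
force: [-1.5, 0.9, 0.3]
grip_width: 0.0497
grasp_force: 0.0
```

{"name": "drive_tool", "arguments": {"angular": [[0,0,0],[0,0,0],[0,0,0],[0,0,0],[0,0,0],[0,0,0],[0,0,0]], "delta_pos": [[0,0,0],[0,0,0],[0,0,0],[0,0,0],[0,0,0],[0,0,0],[0,0,0]], "gripper": [1,1,1,1,1,1,1], "squeeze": 6}}

```text
time_s: 37.7
tool_pos: [0.4839, -0.2723, 0.0299]
tool_rot: [180.0, -0.0, -8.9]
force: [0.4, -0.1, 2.2]
grip_width: 0.0198
grasp_force: 6.0
```

Gripped at 19.8 mm. Sliding 6.6 cm to the middle of green.

{"name": "drive_tool", "arguments": {"angular": [[0,0,0],[0,0,0],[0,0,0],[0,0,0],[0,0,0],[0,0,0],[0,0,0],[0,0,0],[0,0,0],[0,0,0],[0,0,0],[0,0,0],[0,0,0]], "delta_pos": [[0,-0.6,0],[0,-0.6,0],[0,-0.6,0],[0,-0.6,0],[0,-0.6,0],[0,-0.6,0],[0,-0.6,0],[0,-0.6,0],[0,-0.6,0],[0,-0.6,0],[0,-0.6,0],[0,0,0],[0,0,0]], "gripper": [1,1,1,1,1,1,1,1,1,1,1,1,1]}}

```text
time_s: 39.0
tool_pos: [0.4945, -0.2052, 0.0298]
tool_rot: [-179.9, -0.0, -8.8]
force: [1.0, 0.8, 5.6]
grip_width: 0.0199
grasp_force: 6.0
```

{"name": "drive_tool", "arguments": {"angular": [[0,0,0],[0,0,0],[0,0,0],[0,0,0],[0,0,0],[0,0,0],[0,0,0],[0,0,0],[0,0,0],[0,0,0],[0,0,0]], "delta_pos": [[0,0,0],[0,0,0],[0,0,0],[0,0,0],[0,0,-2],[0,0,-4],[0,0,-5],[0,0,-5],[-2.5,0,0],[-2.5,0,0],[0,0,0]], "gripper": [5,5,5,5,5,5,5,5,5,5,5]}}

```text
time_s: 40.1
tool_pos: [0.442, -0.1993, 0.1897]
tool_rot: [179.9, 0.1, -9.0]
force: [-0.2, -0.5, 0.2]
grip_width: 0.0499
grasp_force: 0.0
```

```bash
python3 - <<'E'
from h import *
w=shot('wrist','fin_w.png');s=shot('scene');t=shot('top')
for n,q in(('w',w),('s',s),('t',t)):
    print(n,[(round(d['p'],2),np.round(d['centre'],1),at(q,d['centre'],.0545).round(4)) for d in models.search_frame(q,'marker_top')][:2])
    print('  gauge',[(round(d['p'],2),np.round(d['centre'],1)) for d in models.search_frame(q,'gauge_grip')][:3],proj(q,[.506,.2265,.06]).round(1))
h=cv2.cvtColor(w['pixels'],cv2.COLOR_RGB2HSV).astype(int)
for n,lo,hi in(('g',45,80),('b',108,130),('r',0,8)):
    m=(h[...,0]>=lo)&(h[...,0]<=hi)&(h[...,1]>110)&(h[...,2]>60);m[:115]=0;m[190:]=0;m[:,:130]=0;m[:,330:]=0
    v=np.argwhere(m);a=v[:,1];X=[at(w,(u,152),.014)[1].round(4) for u in(np.percentile(a,1),np.percentile(a,99))];print(n,len(v),np.percentile(a,[1,99]),X)
F(1)
E
```

```text
w [(0.73, array([274.9, 144.6]), array([ 0.4978, -0.2052,  0.0545]))]
  gauge [] [[-106.4  203.7]]
s [(0.57, array([177.8, 134.3]), array([ 0.674 , -0.3188,  0.0545])), (0.51, array([265.5, 140.3]), array([ 0.5094, -0.1769,  0.0545]))]
  gauge [(0.76, array([345.6, 348.3])), (0.7, array([379.7, 250.7]))] [[383.6 243.5]]
t [(0.75, array([468.7, 182.2]), array([ 0.6613, -0.3516,  0.0545])), (0.4, array([188.7, 179.3]), array([0.6755, 0.2186, 0.0545]))]
  gauge [(0.91, array([133.9, 174.9])), (0.9, array([183.6, 257.5]))] [[183.2 263.2]]
g 253 [265. 291.] [np.float64(-0.1921), np.float64(-0.2217)]
b 424 [236. 262.] [np.float64(-0.1591), np.float64(-0.1887)]
r 468 [294. 320.] [np.float64(-0.2251), np.float64(-0.2547)]
t 40.6 F [-1.4   0.6   0.13] +- [0. 0. 0.] T [ 0.055  0.038 -0.004] +- [0. 0. 0.] pos [ 0.4447 -0.199   0.1892] rot [ 1.7999e+02  2.0000e-02 -8.8700e+00]
```

The marker sits mid-green (y −0.205, patch −0.192 to −0.222), the gauge is on its stand, and the arm is clear.

```bash
python3 -c "
from h import *
print(env.sign_off())"
```

```text
the job is handed in; nothing more can be done
None
```

I handed the job in at about 41 s without seeing the verdict: the gauge was pressed flat (about 14 N at most) and is back on its stand, the hand reads about 2.19 rad (green) and the marker is mid-green, but I viewed 12 pictures, two over the limit of 10.

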